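Lay out a beam line on the breadboard

TASK

Lay out the beam line along the middle of the breadboard, between the iris and the white screen: put the black adapter plate flat halfway between iris and screen with its long side along the line, and stand the lens upright on the middle of the plate, its ring facing along the line so the beam would pass through. Stand the mirror mount so that its round pedestal is halfway between the lens and the screen with its mirror facing the lens and iris, and stand the taller of the two steel posts halfway between the iris and the lens to block the beam. Leave the short post and the dropper bottle where they are.

Things in the scene. Friction and masses are not known exactly. Their poses are not given: they have to be found in the camera images.
- breadboard: Fixed aluminium optical breadboard, 110 mm (its x) by 430 mm (its y) by 12 mm thick, with a grid of small holes, lying on the counter. Origin: centre of its underside; its top is 12 mm higher. The beam line is its long centre line (its y axis), roughly left-right for the robot; z up.
- iris: Fixed iris diaphragm: black ring 48 mm across with a small hole and a short lever, on a steel stand, 92 mm tall in all, on the breadboard's centre line 190 mm from its middle, at either end. Origin: underside of the stand, on its axis. Aperture axis is its y, 56 mm above the breadboard.
- screen: Fixed viewing screen: white square plate 60 mm wide and 4 mm thick on a steel stand, 88 mm tall in all, on the breadboard's centre line 190 mm from its middle, at the end opposite the iris. Origin: underside of the stand, on its axis.
- plate: Loose flat black adapter plate with holes, 46 mm (its x) by 60 mm (its y) by 8 mm thick, about 65 g. Origin: centre of its underside; z up.
- lens: Loose lens in a black ring on a steel post and round foot, 62 mm tall. The solid foot and post fill a cylinder of 27 mm diameter up to 30 mm height; the ring above (30 to 62 mm) is 32 mm wide along its y and 8 mm thick along its x, the optical axis. About 90 g. Origin: underside, on the post's axis; z up.
- mirror: Loose mirror mount, 80 mm tall, about 160 g: round steel pedestal of 32 mm diameter and 35 mm height, above it (36 to 80 mm) a black square head 44 mm wide along its y, reaching from x = -18 to x = +6 mm. The mirror faces its -x; two knurled adjusters stick out at the back to x = +24 mm. Origin: underside level, 8 mm behind the pedestal axis (pedestal axis at x = -8 mm, y = 0); z up.
- tall_post: Loose plain steel post, 13 mm diameter, 75 mm tall, standing, about 83 g; the taller of the two posts. Origin: centre of its underside; z up.
- short_post: Bystander: plain steel post, 13 mm diameter, 50 mm tall, standing loose on the counter. Too low to block the beam; leave it. Origin: centre of its underside.
- oil: Bystander: small white dropper bottle with a black tip, 30 mm diameter, 76 mm tall, standing loose on the counter. Leave it. Origin: centre of its underside.
Not all that is in view belongs to the job. Leave any yellow look-alike of the mirror alone. What is shaped like the plate but yellow is not meant.

How it is judged:
By the outcome, as a careful person would: the job done as asked, in the order asked, and still so for the second after the job is handed in, with the robot touching nothing.
It also fails if it takes over 96 s, if anything falls off the work surface, if the arm or the gripper's body presses on something with over 40 N, if the wrist force passes 120 N, or if a joint passes its speed limit or range.

ROBOT

A 7-joint arm with a two-finger parallel gripper is mounted at the origin on a cart in front of the work surface, level with it; the furniture and walls round the work are solid. World frame = base frame: x ahead of the robot, y to its left, z up, the work surface at z = 0. Lengths are in m, angles in rad, forces in N, time in s.
With the tool pointing down it reaches from about 0.35 to 0.9 m from the base axis. Payload 7.2 kg.
Tool frame: the origin (TCP) lies on the centre line of the jaws, within the pads' length; the fingertips stand arm.nose_length ahead of it and the grasp point (between the pads) lies 3 mm ahead of it (arm.nose_length is the distance from the TCP to the fingertips, in m); z points along the fingers, y is the direction in which the jaws open and shut (so a half turn about z gives the same grasp; the last joint's range is limited). The gripper opens to 85 mm and grips with 20 to 120 N. Pads are 22 mm wide; open, the fingers measure 114 mm over their backs; the gripper's body (76 mm by 85 mm) begins 54 mm behind the grasp point. The pads swing forward as they close: fully open they stand 13 mm farther back than shut.
Start: joints at [-1.305, 0.411, -0.013, 1.596, 0.006, 1.134, -0.082], TCP at [0.205, 0.591, 0.253] pointing down, gripper open.
Joint ranges: [-2.95, 2.95], [-0.29, 1.99], [-1.47, 1.44], [0.14, 2.54], [-1.03, 4.17], [0.13, 1.85], [-2.86, 2.86]. Speed limits (rad/s): [2.39, 2.39, 3.01, 3.01, 3.14, 3.14, 3.14].

INTERFACE

Orientations are given as a rotation vector (axis times angle).
In Python, from station import telemetry, optics, arm gives the robot as it stands.
- The arm moves only by the tool step_arm, never from a script. Its argument "series" is a list that holds one entry, the list of rows, each a list of 7 numbers: the finger opening in mm, from 0 to 85.4, then the shift along the tool's x, y, z in mm, then the turn, a rotation vector about the tool's x, y, z in rad. In form: [[[fingers, dx, dy, dz, ax, ay, az], ...]]. A call has 1 to 8 rows; each row is the pose to reach, as a shift and turn from the pose commanded when the call began, along the tool's axes at that moment; what a row does not reach only later rows make up. A row lasts 1/10 s, in which the tool goes at most 50 mm and 8.59 degrees, less where a joint would pass 70% of its speed; a pose out of reach is approached as far as the arm can. A call with a gripper value outside its range is refused whole. The fingers move at their own pace and stop on an object; "grip_force" is the grip in N (left out, the last holds). Time passes only in rows, so rows that repeat a pose let the fingers close. It gives the time, the measured TCP pose, the force and the opening at its end, in the units of the state.
- telemetry.read_state(): the state, without advancing time (a new reading comes with each control period).
- optics.snapshot(name): name is "side" or "top" or "wrist"; returns (picture, depth): 384x512x3 uint8, blue, green, red; 384x512 float32, m along the optical axis (not along the pixel's ray), 0 where there is no reading.
- optics.camera_info(name): a dict with "mtx" (3x3 intrinsics, pixels), "cam_to_world" (4x4, takes a point from camera to world coordinates); the wrist camera has in their place "mount" (4x4, takes a point from camera to tool coordinates, whose origin is the TCP and whose axes are the flange's). Camera axes: x right, y down, z forward; pixel columns grow to the right and rows downward; lengths in m; the calibration is good to about 2 mm. The wrist camera is an equidistant fisheye: a pixel r from the principal point sees the ray r / f radians off the axis. A picture is of the moment at which its call begins: read the wrist's pose just before it. camera_info takes no time and is no camera call.
- arm.finish_job(): hands the job in, once; it reports no verdict.
The state is a dict: "t": time; "joint_positions": joint angles; "qvel": joint speeds; "effort": joint torques, N m; "eef_pos": TCP position; "tool_rot": TCP orientation; "force": force on the tool from outside, world axes, zero at the start; "ft_torque": the same for the moment, N m; "opening": finger opening in m.
Only numpy, scipy, OpenCV 4.12 (cv2) and the standard library are available. Lean on these libraries where they do the work, as an engineer would, in place of code of your own. Each camera call takes 0.05 s, during which the arm holds its last target.

## Working session

There is one attempt and no reset: what is moved stays moved. The work goes in short steps, Python scripts to look and compute and a tool call to move; the robot and the scene stay as the last step left them, time stands still between calls to the robot, and variables do not carry over. Pictures are saved under pics/ and viewed, and the job is handed in when it is done.

Besides the shell and the picture viewer there is one more tool, called after ">>>" by a JSON object that holds its "op" and its "data". step_arm: Moves the arm, as the interface text tells. Its arguments: {"type":"object","properties":{"series":{"type":"array","items":{"type":"array","items":{"type":"array","items":{"type":"number"}}}},"grip_force":{"type":"number"}},"required":["series"]}

```bash
mkdir -p pics; ls
python3 - <<'E'
from station import telemetry, optics, arm
import cv2,numpy as np
s=telemetry.read_state(); print(s); print(arm.nose_length)
for n in ("side","top","wrist"):
    c=optics.camera_info(n); print(n,{k:np.round(v,4).tolist() for k,v in c.items() if not isinstance(v,str)})
    p,d=optics.snapshot(n); cv2.imwrite(f"pics/{n}0.png",p); np.save(f"{n}0.npy",d)
E
```

```text
pics
{'t': 0.0, 'joint_positions': array([-1.30520345,  0.41188727, -0.01269509,  1.59705525,  0.00561014,
        1.13427178, -0.08215967]), 'qvel': array([0.00018242, 0.0010246 , 0.00022066, 0.00024736, 0.00053026,
       0.00057938, 0.00055288]), 'effort': array([ 1.40018852e-03, -6.00627708e+01,  6.82187118e-01, -2.99407357e+01,
        1.36208598e-02,  1.06595378e-02, -6.58190942e-06]), 'eef_pos': array([0.20466754, 0.59005624, 0.25245641]), 'tool_rot': array([-5.21783798e-01, -3.09781933e+00,  2.48203031e-03]), 'force': array([-0.34886185,  0.08784161,  0.821747  ]), 'ft_torque': array([ 0.02930485,  0.00839479, -0.016574  ]), 'opening': 0.08540702379731999}
0.022
side {'mtx': [[399.9269, 0.0, 251.9978], [0.0, 399.9269, 193.3815], [0.0, 0.0, 1.0]], 'cam_to_world': [[0.986, -0.1019, 0.1323, 0.3656], [-0.1667, -0.6439, 0.7468, -0.7368], [0.0091, -0.7583, -0.6518, 0.6617], [0.0, 0.0, 0.0, 1.0]]}
top {'mtx': [[457.5583, 0.0, 252.7278], [0.0, 457.5583, 196.077], [0.0, 0.0, 1.0]], 'cam_to_world': [[0.1176, -0.9709, 0.2085, 0.1895], [-0.993, -0.1162, 0.0187, -0.0173], [0.0061, -0.2092, -0.9778, 1.3706], [0.0, 0.0, 0.0, 1.0]]}
wrist {'mtx': [[297.3186, 0.0, 251.2086], [0.0, 297.3186, 190.1104], [0.0, 0.0, 1.0]], 'mount': [[0.0004, -0.9539, -0.3001, 0.0747], [1.0, 0.0003, 0.0003, -0.0021], [-0.0002, -0.3001, 0.9539, -0.1207], [0.0, 0.0, 0.0, 1.0]]}
```

View pics/side0.png

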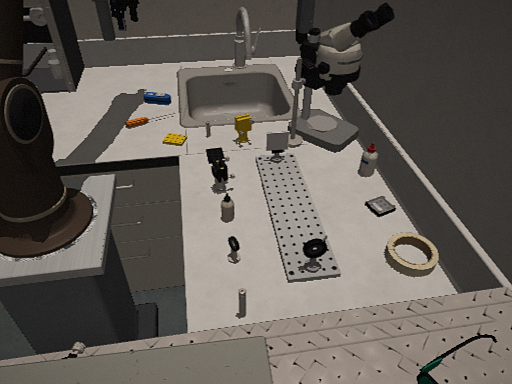

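View pics/top0.png

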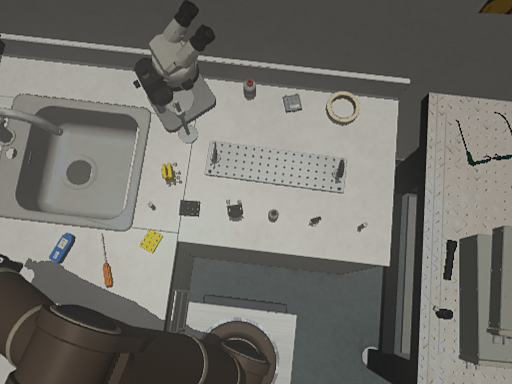

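View pics/wrist0.png

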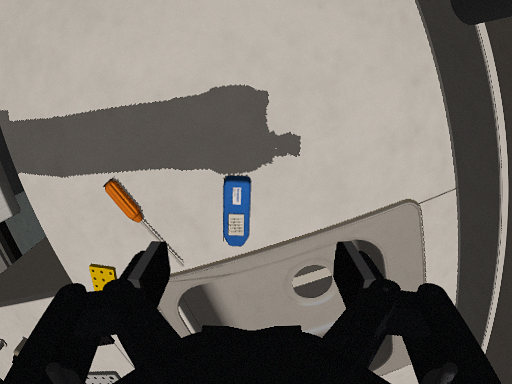

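```bash
cat > h.py <<'E'
import numpy as np,cv2
from station import telemetry, optics, arm
from scipy.spatial.transform import Rotation as R
def cloud(n,d,box=None):
    c=optics.camera_info(n);K=c["mtx"];T=c["cam_to_world"]
    v,u=np.mgrid[0:384,0:512]
    P=np.stack([(u-K[0,2])/K[0,0]*d,(v-K[1,2])/K[1,1]*d,d,np.ones_like(d)],-1)@T.T
    P=P[...,:3]; P[d==0]=np.nan
    return P
def wcloud(d,pos,rv):
    c=optics.camera_info("wrist");K=c["mtx"];M=c["mount"]
    v,u=np.mgrid[0:384,0:512]
    x=(u-K[0,2])/K[0,0];y=(v-K[1,2])/K[1,1];r=np.hypot(x,y)+1e-9
    s=np.tan(np.minimum(r,1.5))/r
    P=np.stack([x*s*d,y*s*d,d,np.ones_like(d)],-1)@np.asarray(M).T
    P=P[...,:3]@R.from_rotvec(rv).as_matrix().T+pos
    P[(d==0)|(r>1.4)]=np.nan
    return P
E
python3 - <<'E'
from h import *
p=cv2.imread("pics/top0.png");cv2.imwrite("pics/topz.png",cv2.resize(p[130:250,130:400],None,fx=2.96,fy=2.96,interpolation=cv2.INTER_CUBIC))
p=cv2.imread("pics/side0.png");cv2.imwrite("pics/sidez.png",cv2.resize(p[105:325,150:390],None,fx=2.7,fy=2.7,interpolation=cv2.INTER_CUBIC))
for n in("top","side"):
    P=cloud(n,np.load(n+"0.npy"))
    z=P[...,2]; ok=(z>0.004)&(z<0.2)&(P[...,0]>0.25)&(P[...,0]<0.85)&(abs(P[...,1])<0.5)
    k,l,st,ce=cv2.connectedComponentsWithStats(ok.astype(np.uint8))
    for i in range(1,k):
        if st[i,4]<12: continue
        q=P[l==i]; print(n,st[i].tolist(),np.round(np.r_[q.min(0),q.max(0),np.median(q,0)],3))
E
```

```text
top [147, 75, 70, 69, 2123] [0.622 0.163 0.004 0.848 0.377 0.2   0.719 0.239 0.026]
top [243, 79, 13, 20, 211] [0.795 0.041 0.004 0.833 0.079 0.096 0.807 0.059 0.058]
top [326, 92, 35, 33, 518] [ 0.741 -0.296  0.004  0.848 -0.188  0.031  0.795 -0.239  0.021]
top [413, 93, 34, 200, 5289] [ 0.25  -0.5    0.114  0.799 -0.445  0.188  0.504 -0.464  0.177]
top [283, 94, 19, 20, 264] [ 0.76  -0.11   0.004  0.83  -0.049  0.019  0.796 -0.08   0.01 ]
top [109, 104, 8, 4, 12] [0.716 0.475 0.005 0.726 0.496 0.008 0.719 0.483 0.006]
top [146, 113, 5, 8, 15] [0.686 0.36  0.004 0.709 0.374 0.009 0.695 0.366 0.005]
top [204, 140, 143, 55, 4709] [ 0.519 -0.268  0.004  0.644  0.169  0.105  0.578 -0.051  0.01 ]
top [160, 163, 20, 20, 228] [0.486 0.233 0.004 0.538 0.3   0.083 0.507 0.264 0.071]
top [179, 200, 21, 17, 228] [0.397 0.166 0.004 0.445 0.226 0.015 0.421 0.196 0.007]
top [226, 200, 18, 20, 221] [0.401 0.032 0.004 0.454 0.083 0.083 0.421 0.054 0.073]
top [126, 203, 9, 6, 15] [0.398 0.364 0.004 0.416 0.386 0.01  0.408 0.376 0.005]
top [147, 203, 8, 7, 33] [0.405 0.3   0.004 0.418 0.325 0.05  0.4
[... 1252 characters left out ...]
0.039 0.004 0.836 0.075 0.096 0.811 0.049 0.047]
side [206, 148, 28, 44, 640] [0.398 0.032 0.004 0.456 0.229 0.082 0.422 0.054 0.041]
side [220, 193, 14, 28, 288] [ 0.412 -0.074  0.004  0.442 -0.05   0.077  0.426 -0.066  0.039]
side [365, 195, 31, 21, 377] [ 0.766 -0.111  0.004  0.832 -0.046  0.016  0.796 -0.082  0.011]
side [385, 232, 53, 44, 1260] [ 0.742 -0.292  0.004  0.85  -0.186  0.027  0.793 -0.246  0.022]
side [228, 236, 12, 27, 200] [ 0.414 -0.197  0.004  0.438 -0.17   0.062  0.425 -0.185  0.038]
side [122, 287, 390, 72, 10552] [ 0.25  -0.5    0.174  0.799 -0.446  0.184  0.564 -0.47   0.18 ]
side [238, 288, 8, 29, 184] [ 0.416 -0.326  0.005  0.429 -0.313  0.077  0.421 -0.324  0.049]
```

View pics/topz.png

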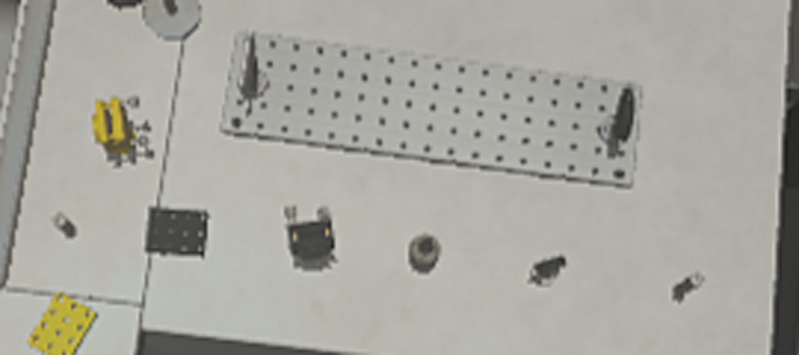

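View pics/sidez.png

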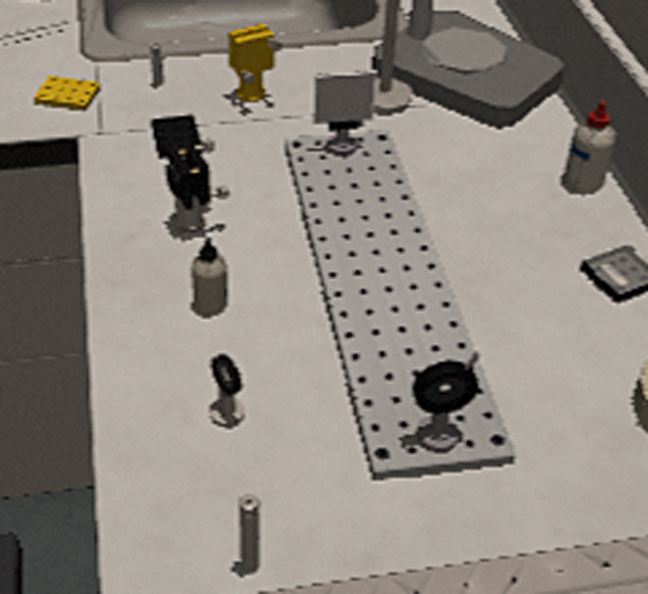

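```bash
cat >> h.py <<'E'
def goal(x,y,z,yaw,flip=None):
    """yaw: world angle (deg) of tool y (jaw) axis, tool pointing down; prints tool shift mm and turn"""
    s=telemetry.read_state(); R0=R.from_rotvec(s["tool_rot"]); best=None
    for k in ((0,180) if flip is None else (flip,)):
        a=np.radians(yaw+k); ya=np.array([np.cos(a),np.sin(a),0]); za=np.array([0,0,-1.]); xa=np.cross(ya,za)
        G=R.from_matrix(np.stack([xa,ya,za],1)); t=(R0.inv()*G).as_rotvec()
        if best is None or np.linalg.norm(t)<np.linalg.norm(best): best=t
    d=R0.inv().apply(np.array([x,y,z])-s["eef_pos"])*1000
    print("pos",np.round(s["eef_pos"],4),"t",round(s["t"],2),"GOAL shift",np.round(d,1),"turn",np.round(best,3), "deg",round(np.degrees(best[2]),1))
E
python3 - <<'E'
from h import *
P=cloud("top",np.load("top0.npy"));z=P[...,2]
def rect(zl,zh,b,name):
    m=(z>zl)&(z<zh)&(P[...,0]>b[0])&(P[...,0]<b[1])&(P[...,1]>b[2])&(P[...,1]<b[3])
    q=P[m]; r=cv2.minAreaRect((q[:,:2]*1000).astype(np.float32)); bx=cv2.boxPoints(r)
    print(name,m.sum(),np.round(r[0],1),np.round(r[1],1),round(r[2],2),"z",np.round(np.percentile(q[:,2],[5,50,95]),4))
    return q
rect(.007,.016,(.5,.66,-.29,.19),"board")
rect(.004,.015,(.39,.45,.16,.23),"plate")
rect(.055,.09,(.39,.46,.02,.09),"mirror head")
rect(.035,.075,(.40,.44,-.21,-.16),"lens ring")
rect(.004,.03,(.40,.44,-.21,-.16),"lens foot")
rect(.07,.08,(.40,.44,-.34,-.30),"post")
rect(.06,.11,(.5,.66,-.29,-.19),"iris");rect(.06,.11,(.5,.66,.09,.19),"screen")
goal(.38,.10,.27,0)
E
```

```text
board 3802 [587.7 -51.1] [431.1 129.1] 88.14 z [0.0075 0.0106 0.0146]
plate 228 [420.3 196. ] [50.  61.1] 8.19 z [0.0044 0.0072 0.0112]
mirror head 162 [426.8  56.8] [47.  43.5] 12.99 z [0.0607 0.0754 0.0808]
lens ring 34 [ 423.2 -182.4] [ 9.8 30.1] 28.51 z [0.0486 0.057  0.0629]
lens foot 19 [ 420.7 -185.8] [33.8 22.1] 71.36 z [0.0043 0.006  0.0282]
post 12 [ 421.4 -320.1] [9.7 8.8] 0.65 z [0.0707 0.0742 0.0769]
iris 72 [ 576.9 -239.8] [11.3 44.3] 87.79 z [0.0619 0.0863 0.0931]
screen 60 [584.  139.5] [ 4.6 58.2] 88.76 z [0.0663 0.0931 0.1014]
pos [0.2047 0.5902 0.2527] t 0.15 GOAL shift [-326.2 -405.7  -16.8] turn [-1.000e-03  1.000e-03  1.237e+00] deg 70.9
```

>>> {"op": "step_arm", "data": {"series": [[[85, -41, -51, -2, 0, 0, 0.148], [85, -82, -102, -4, 0, 0, 0.296], [85, -123, -153, -6, 0, 0, 0.444], [85, -163, -203, -8, 0, 0, 0.592], [85, -204, -254, -10, 0, 0, 0.74], [85, -245, -304, -13, 0, 0, 0.888], [85, -286, -355, -15, 0, 0, 1.036], [85, -326, -406, -17, 0, 0, 1.184]]]}}

```text
t: 0.95
eef_pos: [0.3396, 0.2121, 0.2664]
tool_rot: [-2.168, -2.273, -0.001]
force: [1.8, 0.8, -0.0]
opening: 0.085
```

Run:
```python
from h import *
goal(.42,.13,.27,-2)
```

```text
pos [0.3396 0.2121 0.2664] t 0.95 GOAL shift [-85.7  76.4  -3.7] turn [ 0.    -0.001  0.082] deg 4.7
```

>>> {"op": "step_arm", "data": {"series": [[[85, -40, 35, -2, 0, 0, 0.05], [85, -80, 70, -4, 0, 0, 0.08], [85, -86, 76, -4, 0, 0, 0.08], [85, -86, 76, -4, 0, 0, 0.08], [85, -86, 76, -4, 0, 0, 0.08]]]}}

```text
t: 1.45
eef_pos: [0.4193, 0.1325, 0.27]
tool_rot: [-2.251, -2.191, 0.001]
force: [-0.2, 0.5, -0.0]
opening: 0.085
```

Run:
```python
from h import *
goal(.42,.13,.27,-2)
s=telemetry.read_state();print(s["qvel"].round(3),s["joint_positions"].round(2))
p,d=optics.snapshot("wrist");cv2.imwrite("pics/w1.png",p)
P=wcloud(d,s["eef_pos"],s["tool_rot"]);np.savez("w1.npz",d=d,P=P)
g=np.nanmedian(P[...,2][(P[...,0]>.3)&(P[...,0]<.5)&(P[...,1]<.2)&(P[...,1]>-.2)]);print("table z",g)
```

```text
pos [0.4193 0.1325 0.27  ] t 1.45 GOAL shift [-2.5  0.7 -0. ] turn [-0.001  0.     0.008] deg 0.4
[-0.019 -0.005 -0.019  0.007 -0.001  0.    -0.001] [-0.86  0.06  0.48  2.02 -0.03  1.07 -0.4 ]
table z 0.3064625025684573
```

View pics/w1.png

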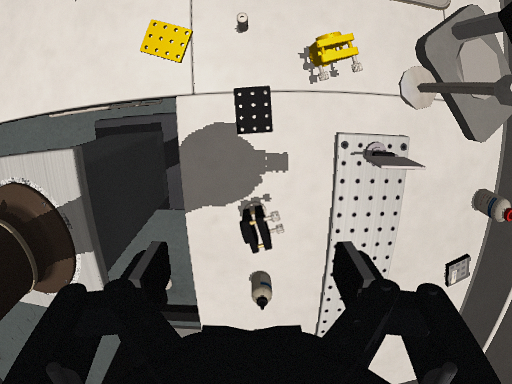

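```bash
cat >> h.py <<'E'
def rect(P,zl,zh,b,name):
    z=P[...,2]
    m=(z>zl)&(z<zh)&(P[...,0]>b[0])&(P[...,0]<b[1])&(P[...,1]>b[2])&(P[...,1]<b[3])
    if m.sum()<4: print(name,"few");return
    q=P[m]; r=cv2.minAreaRect((q[:,:2]*1000).astype(np.float32))
    print(name,m.sum(),np.round(r[0],1),np.round(r[1],1),round(r[2],2),"z",np.round(np.percentile(q[:,2],[5,50,95]),4))
def pick(P,uv):
    for u,v in uv: print((u,v),np.round(P[v,u]*1000,1))
E
python3 - <<'E'
from h import *
P=np.load("w1.npz")["P"]
pick(P,[(253,95),(253,110),(220,110),(290,110),(253,228),(380,190),(261,270)])
rect(P,.005,.015,(.39,.45,.16,.23),"plate")
rect(P,.065,.09,(.39,.46,.02,.09),"mirror head")
rect(P,.004,.03,(.39,.46,.02,.09),"mirror ped")
rect(P,.06,.11,(.5,.66,.09,.19),"screen")
rect(P,.008,.016,(.5,.66,-.29,.19),"board")
E
```

```text
(253, 95) [424.9 212.4  10.2]
(253, 110) [424.4 193.2   9.2]
(220, 110) [3.815e+02 1.944e+02 1.000e-01]
(290, 110) [472.7 192.1   0.5]
(253, 228) [420.6  55.4  62.8]
(380, 190) [602.6  83.   12.3]
(261, 270) [ 4.308e+02 -4.600e+01 -2.000e-01]
plate 1515 [424.3 193.7] [46.4 59.6] 2.83 z [0.0072 0.0086 0.01  ]
mirror head 816 [431.3  54.6] [48.6 44. ] 13.79 z [0.0682 0.0789 0.0804]
mirror ped 101 [427.   59.9] [14.5 31. ] 65.82 z [0.0045 0.0061 0.0219]
screen 482 [588.  137.1] [ 5.5 60. ] 89.47 z [0.0617 0.0889 0.1007]
board 8712 [586.  -15.3] [355.8 111.7] 88.96 z [0.0108 0.0122 0.0135]
```

Run:
```python
from h import *
goal(.47,-.12,.30,-2)
```

```text
pos [0.419 0.133 0.27 ] t 1.5 GOAL shift [-251.7   57.4  -30.1] turn [-0.001  0.     0.009] deg 0.5
```

>>> {"op": "step_arm", "data": {"series": [[[85, -42, 10, -5, 0, 0, 0], [85, -84, 20, -10, 0, 0, 0], [85, -126, 30, -15, 0, 0, 0], [85, -168, 40, -20, 0, 0, 0], [85, -210, 50, -25, 0, 0, 0], [85, -250, 57, -30, 0, 0, 0.01], [85, -250, 57, -30, 0, 0, 0.01], [85, -250, 57, -30, 0, 0, 0.01]]]}}

```text
t: 2.3
eef_pos: [0.4699, -0.1184, 0.3]
tool_rot: [-2.262, -2.179, 0.0]
force: [-0.0, 0.8, -0.2]
opening: 0.0849
```

```bash
cat > look.py <<'E'
from h import *
import sys
def look(name):
    s=telemetry.read_state();print(s["qvel"].round(3),s["eef_pos"].round(4))
    p,d=optics.snapshot("wrist");cv2.imwrite(f"pics/{name}.png",p)
    P=wcloud(d,s["eef_pos"],s["tool_rot"]);np.savez(name+".npz",d=d,P=P); return P
E
python3 - <<'E'
from look import *
P=look("w2")
rect(P,.06,.11,(.5,.66,.09,.19),"screen")
rect(P,.06,.11,(.5,.66,-.29,-.19),"iris")
rect(P,.008,.016,(.5,.66,-.29,.19),"board")
rect(P,.035,.075,(.40,.46,-.21,-.16),"lens ring")
rect(P,.002,.03,(.40,.46,-.21,-.16),"lens foot")
rect(P,.07,.08,(.40,.46,-.36,-.30),"post")
E
```

```text
[-0.027 -0.005 -0.029  0.013 -0.003 -0.001 -0.004] [ 0.4699 -0.1184  0.3   ]
screen few
iris 213 [ 570.5 -242.3] [12.4 24.1] 87.39 z [0.0619 0.0805 0.0902]
board 17437 [584.4 -80.1] [375.2 110.9] 88.96 z [0.0108 0.0122 0.0136]
lens ring 214 [ 427.9 -184.9] [ 9.5 30.1] 25.96 z [0.0359 0.0558 0.0616]
lens foot 189 [ 427.9 -184.5] [36.8 46. ] 70.17 z [0.0022 0.0049 0.0249]
post 61 [ 425.5 -322.6] [12.2 11.8] 52.03 z [0.0713 0.0745 0.076 ]
```

View pics/w2.png

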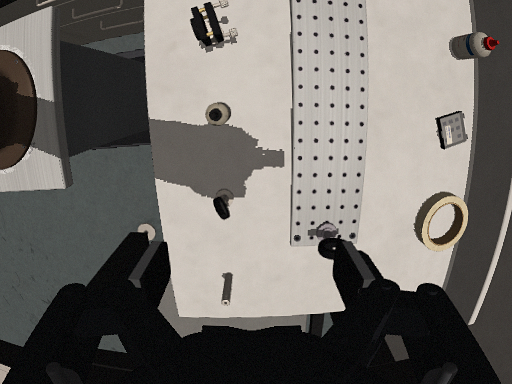

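Run:
```python
from h import *
goal(.4243,.1937,.08,2.83)
```

```text
pos [ 0.47   -0.1175  0.2998] t 2.35 GOAL shift [309.2 -56.3 220.2] turn [-0.001 -0.001 -0.084] deg -4.8
```

>>> {"op": "step_arm", "data": {"series": [[[60, 45, -8, 10, 0, 0, -0.02], [60, 90, -16, 20, 0, 0, -0.04], [60, 135, -24, 40, 0, 0, -0.06], [60, 180, -32, 60, 0, 0, -0.084], [60, 225, -40, 80, 0, 0, -0.084], [60, 270, -48, 100, 0, 0, -0.084], [60, 309, -56, 125, 0, 0, -0.084], [60, 309, -56, 160, 0, 0, -0.084]]]}}

```text
t: 3.15
eef_pos: [0.4234, 0.2, 0.1398]
tool_rot: [-2.154, -2.284, -0.006]
force: [0.4, -1.2, -0.2]
opening: 0.06
```

Run:
```python
from look import *
P=look("w3")
rect(P,.005,.015,(.39,.46,.15,.24),"plate")
goal(.4243,.1937,.06,2.83)
```

```text
[ 0.268  0.582 -0.1    0.37  -0.407 -0.852  0.473] [0.4234 0.2    0.1398]
plate 3065 [424.6 193.8] [46.2 59.6] 2.71 z [0.0074 0.0087 0.0098]
pos [0.4209 0.1956 0.1347] t 3.2 GOAL shift [-2.   3.7 74.6] turn [-0.006  0.002  0.008] deg 0.4
```

>>> {"op": "step_arm", "data": {"series": [[[60, 0, 2, 40, 0, 0, 0], [60, 0, 2, 80, 0, 0, 0], [60, 0, 2, 80, 0, 0, 0], [60, 0, 2, 80, 0, 0, 0]]]}}

```text
t: 3.6
eef_pos: [0.4269, 0.1919, 0.0609]
tool_rot: [-2.168, -2.273, 0.003]
force: [0.1, 0.6, 0.3]
opening: 0.0599
```

Run:
```python
from look import *
P=look("w4")
rect(P,.005,.015,(.39,.46,.15,.24),"plate")
goal(.4246,.1938,.024,2.75)
```

```text
[-0.002 -0.042  0.017 -0.025  0.001  0.     0.002] [0.4269 0.1919 0.0609]
plate 5970 [424.3 193.6] [46.3 60.3] 2.34 z [0.0074 0.0086 0.0096]
pos [0.4278 0.1922 0.0618] t 3.65 GOAL shift [ 1.7 -3.2 37.8] turn [ 0.001 -0.001 -0.001] deg -0.0
```

View pics/w4.png

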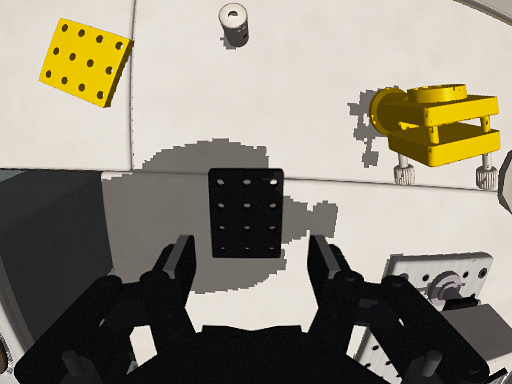

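>>> {"op": "step_arm", "data": {"series": [[[60, 2, -3, 15, 0, 0, 0], [60, 2, -3, 30, 0, 0, 0], [60, 2, -3, 35, 0, 0, 0], [60, 2, -3, 38, 0, 0, 0], [60, 2, -3, 38, 0, 0, 0]]]}}

```text
t: 4.15
eef_pos: [0.4251, 0.1939, 0.0233]
tool_rot: [2.169, 2.273, 0.002]
force: [0.0, -0.6, 0.3]
opening: 0.06
```

Run:
```python
from look import *
P=look("w5")
goal(.4246,.1938,.024,2.75)
```

```text
[-0.    -0.     0.002  0.     0.     0.002 -0.002] [0.4251 0.1939 0.0233]
pos [0.425  0.1939 0.0232] t 4.2 GOAL shift [-0.1 -0.4 -0.8] turn [ 0.001 -0.001 -0.001] deg -0.1
```

View pics/w5.png

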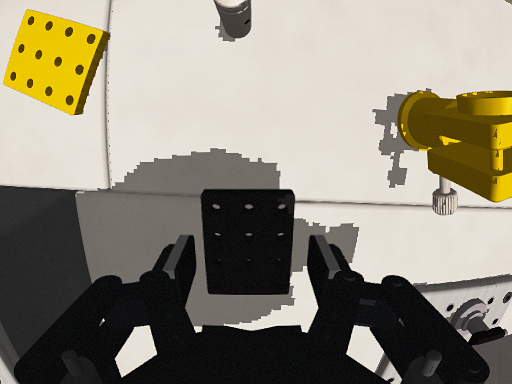

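Run:
```python
from look import *
P=np.load("w5.npz")["P"]
pick(P,[(185,238),(185,260),(190,240),(188,280),(172,285),(170,262),(318,240),(330,260),(322,285),(248,195),(248,292)])
```

```text
(185, 238) [392.8 200.4  13.3]
(185, 260) [395.8 197.2  29.1]
(190, 240) [395.5 199.8  14. ]
(188, 280) [396.5 185.6  28.5]
(172, 285) [396.3 201.9  55.5]
(170, 262) [391.2 201.   38. ]
(318, 240) [458.2 204.1  17. ]
(330, 260) [459.3 204.5  36.7]
(322, 285) [456.3 194.7  41.5]
(248, 195) [423.2 222.9   8.8]
(248, 292) [425.7 166.    9.1]
```

Run:
```python
from look import *
P=np.load("w5.npz")["P"]
for b in ((.375,.399),(.453,.475)):
    m=(P[...,0]>b[0])&(P[...,0]<b[1])&(P[...,1]>.183)&(P[...,1]<.206)&(P[...,2]>.003)
    z=np.sort(P[...,2][m]);print(m.sum(),z[[0,3,10,30,60]].round(4))
```

```text
4621 [0.0061 0.0068 0.0072 0.0091 0.0108]
3945 [0.0061 0.0063 0.0074 0.0087 0.01  ]
```

>>> {"op": "step_arm", "data": {"series": [[[52, 0, 0, 0, 0, 0, 0], [52, 0, 0, 2, 0, 0, 0], [52, 0, 0, 3, 0, 0, 0], [52, 0, 0, 3, 0, 0, 0]]]}}

```text
t: 4.6
eef_pos: [0.4244, 0.1935, 0.0191]
tool_rot: [-2.169, -2.273, 0.0]
force: [1.0, 0.8, 0.4]
opening: 0.0516
```

Run:
```python
from look import *
P=look("w6")
for b in ((.375,.399),(.451,.475)):
    m=(P[...,0]>b[0])&(P[...,0]<b[1])&(P[...,1]>.183)&(P[...,1]<.206)&(P[...,2]>.002)
    z=np.sort(P[...,2][m]);print(m.sum(),z[[0,3,10,30,60]].round(4))
```

```text
[-0.001  0.001  0.001  0.002  0.003  0.001 -0.   ] [0.4244 0.1935 0.0191]
4983 [0.002  0.0047 0.0053 0.0069 0.009 ]
5350 [0.002  0.0022 0.0027 0.0043 0.0059]
```

>>> {"op": "step_arm", "data": {"series": [[[40, 0, 0, 0, 0, 0, 0], [40, 0, 0, 0, 0, 0, 0], [40, 0, 0, 0, 0, 0, 0], [40, 0, 0, -30, 0, 0, 0], [40, 0, 0, -60, 0, 0, 0], [40, 0, 0, -60, 0, 0, 0]]], "grip_force": 50}}

```text
t: 5.25
eef_pos: [0.4263, 0.1943, 0.0821]
tool_rot: [2.168, 2.272, 0.008]
force: [1.0, 0.1, -1.4]
opening: 0.0447
```

Run:
```python
from look import *
P=look("w7")
goal(.5851,-.0525,.16,-1.04)
```

```text
[ 0.014  0.051 -0.036  0.032 -0.038 -0.065  0.033] [0.4263 0.1943 0.0821]
pos [0.4255 0.1943 0.0806] t 5.3 GOAL shift [-253.9  148.   -79.4] turn [ 0.003 -0.002  0.065] deg 3.7
```

View pics/w7.png

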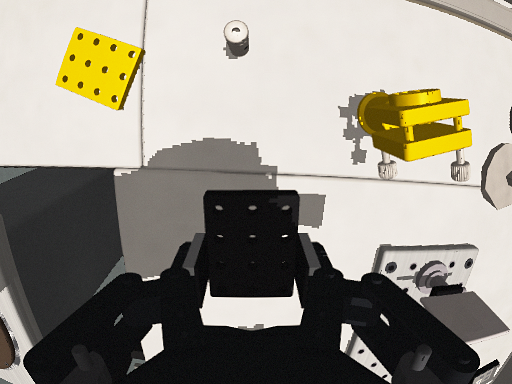

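>>> {"op": "step_arm", "data": {"series": [[[40, 0, 0, -40, 0, 0, 0], [40, -30, 18, -80, 0, 0, 0.01], [40, -72, 42, -80, 0, 0, 0.02], [40, -114, 66, -80, 0, 0, 0.03], [40, -156, 90, -80, 0, 0, 0.04], [40, -198, 115, -80, 0, 0, 0.05], [40, -240, 140, -80, 0, 0, 0.065], [40, -254, 148, -80, 0, 0, 0.065]]]}}

```text
t: 6.1
eef_pos: [0.5856, -0.0587, 0.1582]
tool_rot: [2.246, 2.193, -0.003]
force: [-0.3, 0.3, -0.1]
opening: 0.0444
```

>>> {"op": "step_arm", "data": {"series": [[[40, 0, 0, 30, 0, 0, 0], [40, 0, 0, 60, 0, 0, 0], [40, 0, 0, 90, 0, 0, 0], [40, 0, 0, 90, 0, 0, 0], [40, 0, 0, 90, 0, 0, 0]]]}}

```text
t: 6.6
eef_pos: [0.5836, -0.053, 0.0687]
tool_rot: [-2.24, -2.2, 0.003]
force: [0.5, -0.5, -0.3]
opening: 0.0445
```

Run:
```python
from look import *
P=look("w8")
goal(.5851,-.0525,.032,-1.04)
rect(P,.042,.065,(.55,.62,-.1,0),"plate")
```

```text
[-0.004 -0.038  0.021 -0.025  0.002  0.003 -0.001] [ 0.5836 -0.053   0.0687]
pos [ 0.5845 -0.0531  0.0698] t 6.65 GOAL shift [ 0.7  0.6 37.8] turn [0. 0. 0.] deg 0.0
plate 10086 [584.9 -53. ] [61.7 69.8] 89.77 z [0.0528 0.0572 0.0586]
```

View pics/w8.png

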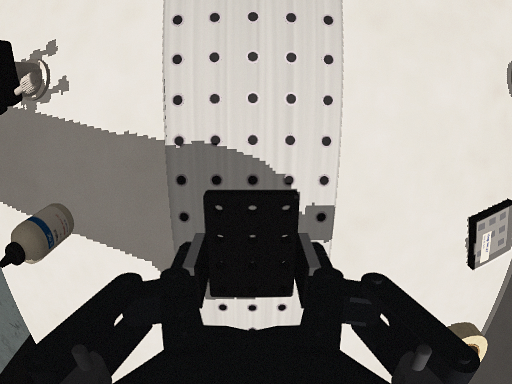

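>>> {"op": "step_arm", "data": {"series": [[[40, 1, 1, 20, 0, 0, 0], [40, 1, 1, 33, 0, 0, 0], [40, 1, 1, 37, 0, 0, 0], [40, 1, 1, 38, 0, 0, 0], [40, 1, 1, 38, 0, 0, 0]]]}}

```text
t: 7.15
eef_pos: [0.5855, -0.0521, 0.0322]
tool_rot: [2.241, 2.201, 0.001]
force: [-1.1, -0.3, 0.3]
opening: 0.0443
```

Run:
```python
from look import *
goal(.5851,-.0525,.031,-1.04)
P=look("w9")
rect(P,.017,.025,(.55,.62,-.1,0),"plate")
pick(P,[(252,215),(252,200),(252,275)])
```

```text
pos [ 0.5855 -0.0521  0.0322] t 7.15 GOAL shift [-0.4 -0.4  1.2] turn [ 0.001 -0.001  0.   ] deg 0.0
[ 0.     0.004  0.002 -0.001  0.001 -0.012 -0.002] [ 0.5855 -0.0521  0.0322]
plate 9237 [585.3 -51.8] [69.2 61. ] 0.01 z [0.0193 0.0208 0.0218]
(252, 215) [587.4 -32.4  20.1]
(252, 200) [587.6 -24.3  21.2]
(252, 275) [586.8 -67.4  19.5]
```

Now lower 1 mm, open slowly, rise.

>>> {"op": "step_arm", "data": {"series": [[[40, 0, 0, 1, 0, 0, 0], [40, 0, 0, 1, 0, 0, 0], [50, 0, 0, 1, 0, 0, 0], [56, 0, 0, 1, 0, 0, 0], [60, 0, 0, -5, 0, 0, 0], [60, 0, 0, -30, 0, 0, 0], [60, 0, 0, -80, 0, 0, 0], [60, 0, 0, -80, 0, 0, 0]]]}}

```text
t: 8.0
eef_pos: [0.5888, -0.0533, 0.1171]
tool_rot: [2.238, 2.196, 0.01]
force: [-0.0, 0.8, 0.1]
opening: 0.0601
```

Run:
```python
from look import *
P=look("w10")
rect(P,.0165,.025,(.55,.62,-.1,0),"plate")
rect(P,.008,.016,(.5,.66,-.35,.25),"board")
goal(.44,-.19,.22,-64)
goal(.44,-.15,.22,26)
```

```text
[ 0.013  0.056 -0.041  0.054 -0.037 -0.078  0.032] [ 0.5888 -0.0533  0.1171]
plate 4111 [587.  -51.7] [60.1 46.3] 88.96 z [0.0193 0.0207 0.0217]
board 38778 [585.4 -50.8] [308.3 110.8] 88.92 z [0.011  0.0121 0.0133]
pos [ 0.5875 -0.0526  0.1146] t 8.05 GOAL shift [-140.  -144.3 -106.3] turn [ 0.006 -0.004  1.099] deg 63.0
pos [ 0.5875 -0.0526  0.1146] t 8.05 GOAL shift [-100.  -145.1 -106.3] turn [ 0.006  0.001 -0.472] deg -27.0
```

View pics/w10.png

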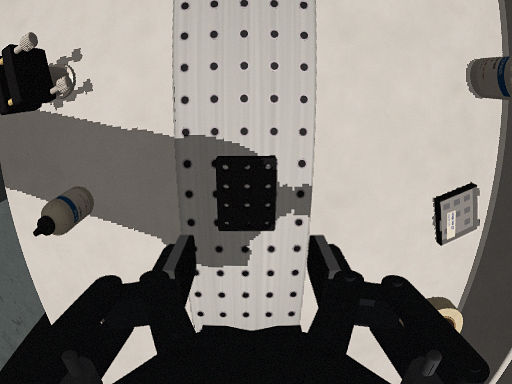

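>>> {"op": "step_arm", "data": {"series": [[[60, 0, 0, -45, 0, 0, 0], [60, -20, -30, -90, 0, 0, -0.1], [60, -45, -65, -106, 0, 0, -0.2], [60, -70, -100, -106, 0, 0, -0.3], [60, -95, -135, -106, 0, 0, -0.42], [60, -100, -145, -106, 0, 0, -0.472], [60, -100, -145, -106, 0, 0, -0.472], [60, -100, -145, -106, 0, 0, -0.472]]]}}

```text
t: 8.85
eef_pos: [0.4391, -0.1491, 0.2171]
tool_rot: [1.666, 2.663, 0.001]
force: [-0.3, 0.4, -0.2]
opening: 0.0598
```

Run:
```python
from look import *
P=look("w11")
rect(P,.035,.075,(.40,.46,-.22,-.15),"lens ring")
rect(P,.05,.075,(.40,.46,-.22,-.15),"lens ring top")
rect(P,.003,.033,(.40,.46,-.22,-.15),"lens foot")
goal(.428,-.185,.12,26)
```

```text
[-0.016  0.019 -0.008 -0.016  0.002  0.001 -0.002] [ 0.4391 -0.1491  0.2171]
lens ring 287 [ 427.9 -184.8] [ 9.2 31.1] 25.67 z [0.0391 0.0589 0.0621]
lens ring top 247 [ 427.6 -184.4] [ 9.2 29.3] 25.36 z [0.0523 0.0598 0.0622]
lens foot 269 [ 430.1 -184.1] [30.2 23.9] 2.29 z [0.0035 0.0049 0.0298]
pos [ 0.4394 -0.1488  0.2171] t 8.9 GOAL shift [-27.5 -26.2  97.1] turn [ 0.  0. -0.] deg -0.0
```

View pics/w11.png

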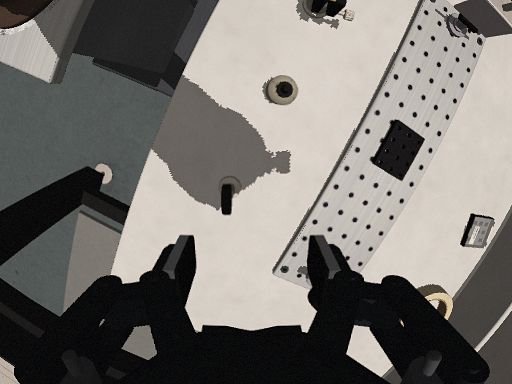

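>>> {"op": "step_arm", "data": {"series": [[[36, -27, -26, 30, 0, 0, 0], [36, -27, -26, 65, 0, 0, 0], [36, -27, -26, 97, 0, 0, 0], [36, -27, -26, 97, 0, 0, 0], [36, -27, -26, 97, 0, 0, 0]]]}}

```text
t: 9.4
eef_pos: [0.4274, -0.1849, 0.1201]
tool_rot: [-1.663, -2.663, 0.002]
force: [0.4, -0.9, 0.5]
opening: 0.0357
```

Run:
```python
from look import *
P=look("w12")
rect(P,.05,.075,(.40,.46,-.22,-.15),"lens ring top")
goal(.4278,-.1847,.055,25.6)
```

```text
[-0.004 -0.042  0.013 -0.016  0.005  0.002  0.004] [ 0.4274 -0.1849  0.1201]
lens ring top 549 [ 427.6 -183.9] [ 8.7 29.1] 25.91 z [0.0522 0.0596 0.0621]
pos [ 0.428  -0.1851  0.121 ] t 9.45 GOAL shift [ 0.5 -0.  66. ] turn [-0.     0.001  0.008] deg 0.4
```

View pics/w12.png

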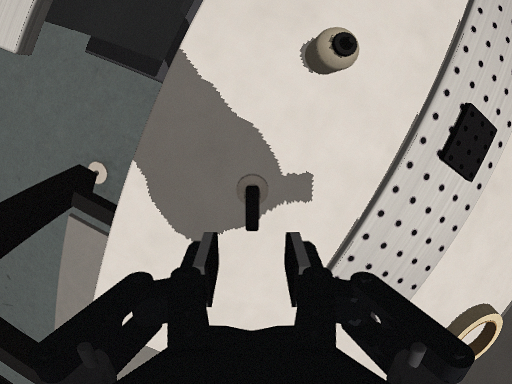

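>>> {"op": "step_arm", "data": {"series": [[[36, 1, 0, 30, 0, 0, 0], [36, 1, 0, 58, 0, 0, 0], [36, 1, 0, 65, 0, 0, 0], [36, 1, 0, 65, 0, 0, 0], [20, 1, 0, 65, 0, 0, 0], [4, 1, 0, 65, 0, 0, 0], [4, 1, 0, 65, 0, 0, 0], [4, 1, 0, 65, 0, 0, 0]]], "grip_force": 40}}

```text
t: 10.25
eef_pos: [0.4276, -0.1847, 0.0568]
tool_rot: [1.663, 2.662, 0.002]
force: [-0.5, -0.7, 6.0]
opening: 0.0085
```

Run:
```python
from look import *
P=look("w13")
goal(.4278,-.1847,.055,25.6)
```

```text
[ 0.002  0.     0.    -0.002  0.001  0.     0.001] [ 0.4276 -0.1847  0.0568]
pos [ 0.4276 -0.1847  0.0568] t 10.3 GOAL shift [-0.1  0.1  1.8] turn [0.002 0.002 0.007] deg 0.4
```

View pics/w13.png

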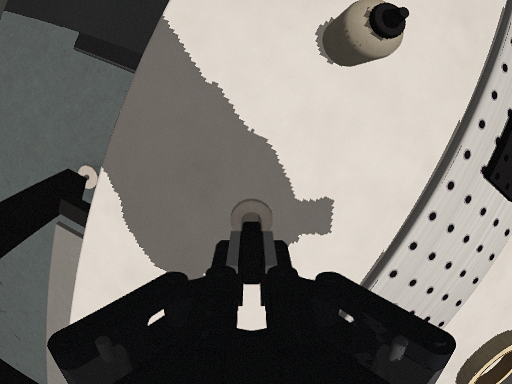

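>>> {"op": "step_arm", "data": {"series": [[[4, 0, 0, -20, 0, 0, 0], [4, 0, 0, -60, 0, 0, 0], [4, 0, 0, -100, 0, 0, 0], [4, 0, 0, -120, 0, 0, 0], [4, 0, 0, -120, 0, 0, 0]]]}}

```text
t: 10.8
eef_pos: [0.4284, -0.185, 0.1789]
tool_rot: [1.661, 2.659, 0.005]
force: [0.7, 0.3, -0.6]
opening: 0.0078
```

Run:
```python
from look import *
P=look("w14")
goal(.5855,-.0525,.17,88.96)
goal(.5855,-.0525,.17,88.96,180)
p,d=optics.snapshot("side");cv2.imwrite("pics/s14.png",cv2.resize(p[150:330,150:390],None,fx=3,fy=3))
```

```text
[ 0.015  0.056 -0.029  0.05  -0.036 -0.055  0.032] [ 0.4284 -0.185   0.1789]
pos [ 0.4275 -0.1844  0.1771] t 10.85 GOAL shift [ 49.2 199.8   7.8] turn [ 0.003  0.004 -1.098] deg -62.9
pos [ 0.4275 -0.1844  0.1771] t 10.85 GOAL shift [ 49.2 199.8   7.8] turn [ 0.004 -0.003  2.043] deg 117.1
```

View pics/s14.png

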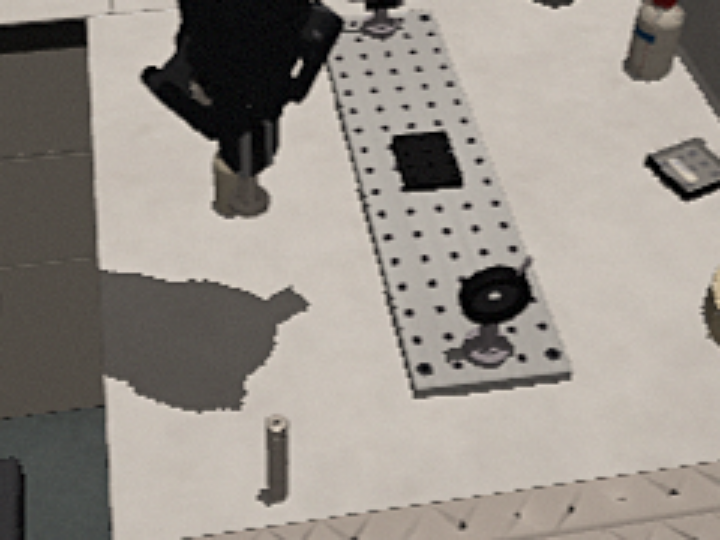

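View pics/w14.png

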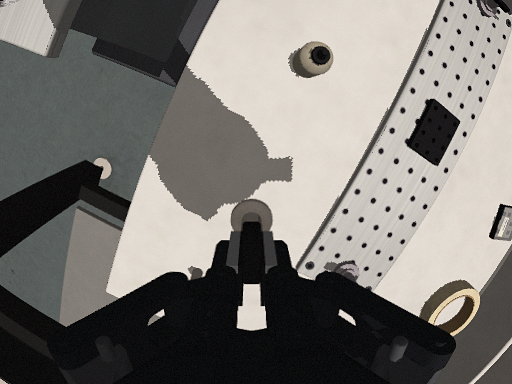

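>>> {"op": "step_arm", "data": {"series": [[[4, 6, 26, 8, 0, 0, -0.14], [4, 12, 52, 8, 0, 0, -0.28], [4, 19, 78, 8, 0, 0, -0.42], [4, 25, 104, 8, 0, 0, -0.56], [4, 31, 130, 8, 0, 0, -0.7], [4, 37, 155, 8, 0, 0, -0.84], [4, 43, 178, 8, 0, 0, -0.98], [4, 49, 200, 8, 0, 0, -1.098]]]}}

```text
t: 11.7
eef_pos: [0.5846, -0.0517, 0.1654]
tool_rot: [-0.021, -3.139, -0.0]
force: [0.7, 0.2, -0.9]
opening: 0.0084
```

>>> {"op": "step_arm", "data": {"series": [[[4, 0, 0, 0, 0, 0, 0], [4, 0, 0, 25, 0, 0, 0], [4, 0, 0, 50, 0, 0, 0], [4, 0, 0, 50, 0, 0, 0], [4, 0, 0, 50, 0, 0, 0]]]}}

```text
t: 12.2
eef_pos: [0.5838, -0.0531, 0.1165]
tool_rot: [-0.032, -3.139, 0.0]
force: [-0.3, 0.2, 0.4]
opening: 0.0082
```

Run:
```python
from look import *
P=look("w15")
rect(P,.0165,.025,(.55,.63,-.12,.02),"plate")
rect(P,.01,.014,(.5,.66,-.35,.25),"board")
goal(.5858,-.0522,.085,88.96)
```

```text
[-0.004 -0.027  0.004 -0.026  0.001  0.002  0.002] [ 0.5838 -0.0531  0.1165]
plate 2967 [586.5 -51.9] [59.8 45.9] 88.68 z [0.0191 0.0207 0.0217]
board 44526 [586.2 -30.4] [476.6 123.2] 87.03 z [0.0111 0.0122 0.0132]
pos [ 0.5847 -0.053   0.1175] t 12.25 GOAL shift [-1.1  0.9 32.5] turn [-0.    -0.    -0.002] deg -0.1
```

View pics/w15.png

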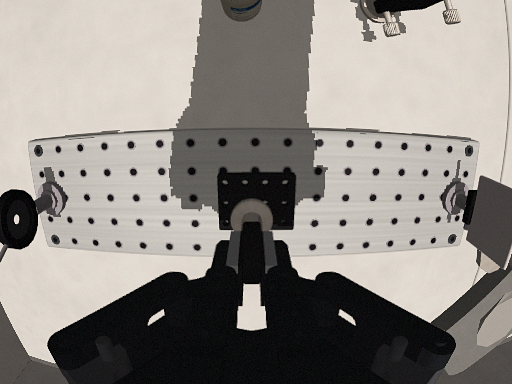

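>>> {"op": "step_arm", "data": {"series": [[[4, -1, 1, 20, 0, 0, 0], [4, -1, 1, 32, 0, 0, 0], [4, -1, 1, 37, 0, 0, 0], [4, -1, 1, 39, 0, 0, 0], [4, -1, 1, 40, 0, 0, 0], [4, -1, 1, 40, 0, 0, 0]]]}}

```text
t: 12.85
eef_pos: [0.5861, -0.0517, 0.0777]
tool_rot: [0.03, 3.141, 0.0]
force: [0.6, -0.3, -0.5]
opening: 0.0081
```

Run:
```python
from look import *
P=look("w16")
goal(.586,-.0520,.0768,88.96)
```

```text
[-0.001 -0.004 -0.001 -0.001  0.001  0.001  0.001] [ 0.5861 -0.0517  0.0777]
pos [ 0.5861 -0.0517  0.0778] t 12.9 GOAL shift [ 0.1 -0.3  1. ] turn [ 0.     0.001 -0.001] deg -0.0
```

View pics/w16.png

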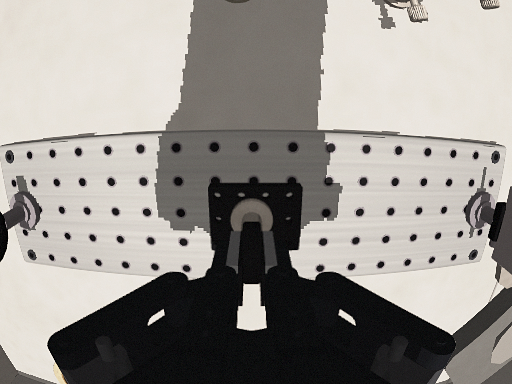

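>>> {"op": "step_arm", "data": {"series": [[[4, 0, 0, 1, 0, 0, 0], [4, 0, 0, 1.5, 0, 0, 0], [4, 0, 0, 1.5, 0, 0, 0]]]}}

```text
t: 13.2
eef_pos: [0.5863, -0.0517, 0.0773]
tool_rot: [0.03, 3.14, 0.001]
force: [-3.8, -0.1, 9.9]
opening: 0.008
```

>>> {"op": "step_arm", "data": {"series": [[[10, 0, 0, -0.5, 0, 0, 0], [14, 0, 0, -0.5, 0, 0, 0], [30, 0, 0, -0.5, 0, 0, 0], [36, 0, 0, -10, 0, 0, 0], [36, 0, 0, -40, 0, 0, 0], [36, 0, 0, -85, 0, 0, 0], [36, 0, 0, -120, 0, 0, 0], [36, 0, 0, -120, 0, 0, 0]]]}}

```text
t: 14.0
eef_pos: [0.5886, -0.0521, 0.2017]
tool_rot: [0.03, 3.132, 0.0]
force: [0.4, -0.5, 0.2]
opening: 0.0361
```

Run:
```python
from look import *
P=look("w17")
rect(P,.065,.09,(.55,.63,-.12,.02),"lens ring")
rect(P,.022,.05,(.55,.63,-.12,.02),"lens foot")
rect(P,.0165,.0225,(.55,.63,-.12,.02),"plate")
rect(P,.065,.09,(.39,.46,.02,.09),"mirror head")
goal(.43,.055,.22,103)
goal(.43,.055,.22,103,180)
print(telemetry.read_state()["joint_positions"].round(2))
```

```text
[ 0.005  0.055 -0.015  0.069 -0.012 -0.067  0.012] [ 0.5886 -0.0521  0.2017]
lens ring 388 [585.1 -53.8] [ 8.8 31. ] 88.82 z [0.0701 0.0799 0.0826]
lens foot 395 [586.9 -52.2] [57.6 45.1] 89.57 z [0.0221 0.025  0.0265]
plate 1723 [587.  -51.6] [60.4 46.6] 88.95 z [0.019  0.0207 0.0219]
mirror head 948 [436.5  54.8] [35.2 47.1] 8.32 z [0.0673 0.0783 0.0805]
pos [ 0.5874 -0.0518  0.199 ] t 14.05 GOAL shift [159.3 103.8 -21.8] turn [-0.     0.006 -0.246] deg -14.1
pos [ 0.5874 -0.0518  0.199 ] t 14.05 GOAL shift [159.3 103.8 -21.8] turn [8.000e-03 1.000e-03 2.896e+00] deg 165.9
[-0.2   0.4   0.27  1.77 -0.13  0.98  1.67]
```

View pics/w17.png

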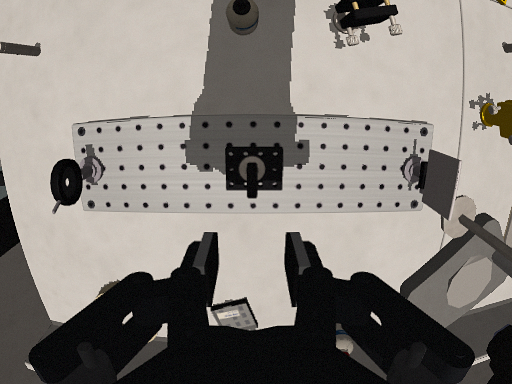

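>>> {"op": "step_arm", "data": {"series": [[[70, 10, 8, -22, 0, 0, 0.14], [70, 30, 20, -22, 0, 0, 0.28], [70, 50, 33, -22, 0, 0, 0.42], [70, 70, 46, -22, 0, 0, 0.56], [70, 90, 60, -22, 0, 0, 0.7], [70, 110, 72, -22, 0, 0, 0.84], [70, 125, 82, -22, 0, 0, 0.98], [70, 130, 85, -22, 0, 0, 1.12]]]}}

```text
t: 14.85
eef_pos: [0.4553, 0.0369, 0.2169]
tool_rot: [-1.698, -2.641, 0.002]
force: [0.6, -0.2, -0.2]
opening: 0.07
```

>>> {"op": "step_arm", "data": {"series": [[[70, 0, 0, 0, 0, 0, 0.14], [70, 0, 0, 0, 0, 0, 0.28], [70, 0, 0, 0, 0, 0, 0.42], [70, 0, 0, 0, 0, 0, 0.56], [70, 0, 0, 0, 0, 0, 0.7], [70, 0, 0, 0, 0, 0, 0.84], [70, 0, 0, 0, 0, 0, 0.98], [70, 0, 0, 0, 0, 0, 1.12]]]}}

```text
t: 15.65
eef_pos: [0.4568, 0.0357, 0.2171]
tool_rot: [-2.844, -1.334, 0.002]
force: [-0.8, -0.5, -0.2]
opening: 0.0698
```

Run:
```python
from look import *
P=look("w18")
goal(.42,.055,.20,-77,0)
```

```text
[-0.169  0.013  0.197  0.008 -0.044  0.002 -1.337] [0.4568 0.0357 0.2171]
pos [0.4568 0.0357 0.217 ] t 15.7 GOAL shift [ -9.  -40.5  17.1] turn [-0.     0.002  0.642] deg 36.8
```

>>> {"op": "step_arm", "data": {"series": [[[70, -1, -5, 0, 0, 0, 0.14], [70, -3, -15, 0, 0, 0, 0.28], [70, -6, -27, 0, 0, 0, 0.42], [70, -9, -40, 0, 0, 0, 0.56], [70, -9, -40, 0, 0, 0, 0.63], [70, -9, -40, 0, 0, 0, 0.63], [70, -9, -40, 0, 0, 0, 0.63]]]}}

```text
t: 16.4
eef_pos: [0.4207, 0.0542, 0.2175]
tool_rot: [3.116, 0.402, -0.001]
force: [-0.5, 0.3, 0.6]
opening: 0.0699
```

Run:
```python
from look import *
P=look("w19")
for zl in (.05,.07,.076): rect(P,zl,.09,(.39,.48,.01,.10),"mirror >%g"%zl)
rect(P,.003,.033,(.39,.48,.01,.10),"ped")
goal(.42,.055,.20,-77,0)
p=cv2.imread("pics/w19.png")
```

```text
[ 0.006  0.003  0.001 -0.007 -0.001 -0.    -0.006] [0.4207 0.0542 0.2175]
mirror >0.05 1782 [430.9  54.1] [49.  44.3] 14.41 z [0.0557 0.0784 0.0805]
mirror >0.07 1392 [431.   54.2] [49.3 43.9] 15.31 z [0.0718 0.0791 0.0806]
mirror >0.076 1108 [434.   54.8] [42.8 43.9] 14.6 z [0.0765 0.0794 0.0806]
ped 127 [434.7  54.6] [ 8.  26.3] 14.86 z [0.0043 0.0063 0.0239]
pos [0.4208 0.0541 0.2176] t 16.45 GOAL shift [-0.6 -1.  17.6] turn [0.    0.    0.029] deg 1.7
```

View pics/w19.png

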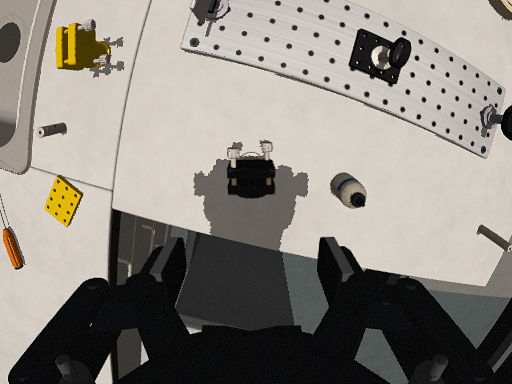

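Run:
```python
from look import *
P=np.load("w19.npz")["P"]
m=(P[...,2]>.003)&(P[...,2]<.09)&(P[...,0]>.38)&(P[...,0]<.48)&(P[...,1]>.01)&(P[...,1]<.10)
q=P[m]*1000; a=np.radians(14.5); c=q[:,:2]-[425,54]
u=c@[np.cos(a),np.sin(a)]; v=c@[-np.sin(a),np.cos(a)]
for zl,zh in((72,90),(60,72),(50,60),(36,50),(3,36)):
    k=(q[:,2]>zl)&(q[:,2]<zh); print(zl,k.sum()); h,ex,ey=np.histogram2d(u[k],v[k],bins=[np.arange(-24,36,4),np.arange(-28,32,4)]); 
    for i,r in enumerate(h): print(int(ex[i]),r.astype(int).tolist())
```

```text
72 1309
-24 [0, 0, 0, 0, 0, 0, 0, 0, 0, 0, 0, 0, 0, 0]
-20 [0, 0, 0, 0, 0, 3, 7, 6, 0, 0, 0, 0, 0, 0]
-16 [0, 2, 2, 2, 1, 4, 8, 5, 3, 3, 1, 4, 0, 0]
-12 [0, 12, 19, 15, 19, 21, 14, 19, 22, 16, 20, 17, 0, 0]
-8 [0, 18, 24, 31, 23, 26, 24, 20, 26, 21, 26, 21, 1, 0]
-4 [0, 0, 16, 3, 0, 0, 0, 0, 0, 0, 16, 5, 0, 0]
0 [0, 1, 11, 9, 4, 6, 6, 4, 7, 5, 14, 8, 0, 0]
4 [0, 18, 17, 23, 18, 23, 17, 19, 22, 18, 20, 17, 3, 0]
8 [0, 23, 22, 29, 25, 30, 22, 22, 29, 22, 29, 21, 5, 0]
12 [0, 1, 5, 2, 1, 0, 3, 0, 0, 0, 18, 4, 0, 0]
16 [0, 0, 0, 0, 0, 0, 0, 0, 0, 0, 20, 4, 0, 0]
20 [0, 0, 0, 0, 0, 0, 0, 0, 0, 7, 17, 14, 2, 0]
24 [0, 0, 0, 0, 0, 0, 0, 0, 0, 14, 23, 17, 4, 0]
28 [0, 0, 0, 0, 0, 0, 0, 0, 0, 8, 16, 12, 2, 0]
60 306
-24 [0, 0, 0, 0, 0, 0, 0, 0, 0, 0, 0, 0, 0, 0]
-20 [0, 0, 0, 5, 12, 8, 4, 5, 10, 8, 1, 0, 0, 0]
-16 [0, 0, 0, 0, 2, 2, 1, 1, 3, 0, 0, 0, 0, 0]
-12 [0, 0, 0, 0, 0, 0, 0, 0, 0, 0, 0, 0, 0, 0]
-8 [0, 13, 0, 10, 15, 17, 14, 16, 15, 15, 2, 11, 1, 0]
-4 [0, 0, 0, 0, 0, 0, 0, 0, 0, 0, 0, 0, 0, 0]
0 [0, 0, 0, 0, 0, 0, 0, 0, 0, 0, 0, 0, 0, 0]
4 [0, 0, 0, 0, 0, 0, 0, 0, 0, 0, 0, 0, 0, 0]
8 
[... 1551 characters left out ...]
0, 10, 15, 15, 0, 0, 0, 0, 0, 0, 0, 0, 0, 0]
3 127
-24 [0, 0, 0, 0, 0, 0, 0, 0, 0, 0, 0, 0, 0, 0]
-20 [0, 0, 0, 0, 0, 0, 0, 0, 0, 0, 0, 0, 0, 0]
-16 [0, 0, 0, 0, 0, 0, 0, 0, 0, 0, 0, 0, 0, 0]
-12 [0, 0, 0, 0, 0, 0, 0, 0, 0, 0, 0, 0, 0, 0]
-8 [0, 0, 0, 0, 0, 0, 0, 0, 0, 0, 0, 0, 0, 0]
-4 [0, 0, 0, 0, 0, 0, 0, 0, 0, 0, 0, 0, 0, 0]
0 [0, 0, 0, 0, 0, 0, 0, 0, 0, 0, 0, 0, 0, 0]
4 [0, 0, 0, 6, 6, 0, 0, 0, 5, 7, 0, 0, 0, 0]
8 [0, 0, 0, 0, 14, 18, 23, 18, 17, 2, 0, 0, 0, 0]
12 [0, 0, 0, 0, 0, 3, 5, 3, 0, 0, 0, 0, 0, 0]
16 [0, 0, 0, 0, 0, 0, 0, 0, 0, 0, 0, 0, 0, 0]
20 [0, 0, 0, 0, 0, 0, 0, 0, 0, 0, 0, 0, 0, 0]
24 [0, 0, 0, 0, 0, 0, 0, 0, 0, 0, 0, 0, 0, 0]
28 [0, 0, 0, 0, 0, 0, 0, 0, 0, 0, 0, 0, 0, 0]
```

Run:
```python
from look import *
goal(.4253,.0527,.12,-75.5,0)
P=np.load("w19.npz")["P"]
m=(P[...,2]>.003)&(P[...,2]<.09)&(P[...,0]>.38)&(P[...,0]<.48)&(P[...,1]>.01)&(P[...,1]<.10)
q=P[m]*1000
for ang in (12,13,14,14.5,15,16,17):
    a=np.radians(ang); c=q[:,:2]-[425,54]
    u=c@[np.cos(a),np.sin(a)]; v=c@[-np.sin(a),np.cos(a)]
    k=(q[:,2]>76)&(u<14)&(u>-14); b=(u>3)&k
    print(ang,"v",np.percentile(v[k],[.5,2,98,99.5]).round(1),"back u",np.percentile(u[b],[2,50,98]).round(1),"slope",np.polyfit(v[b],u[b],1)[0].round(3))
k=(q[:,2]<33)&(q[:,2]>4); xy=q[k][:,:2]
from scipy.optimize import least_squares
r=least_squares(lambda p:np.hypot(*(xy-p).T)-16,[425,54],loss="soft_l1");print("ped",r.x,np.abs(r.fun).mean())
```

```text
pos [0.4208 0.0541 0.2176] t 16.45 GOAL shift [ 4.   2.5 97.6] turn [0.    0.    0.003] deg 0.2
12 v [-22.8 -22.   19.4  20.6] back u [ 3.2  8.1 12.7] slope -0.028
13 v [-22.9 -21.9  19.5  20.5] back u [ 3.2  8.1 12.3] slope -0.016
14 v [-23.  -22.   19.5  20.3] back u [ 3.2  8.  12.1] slope -0.006
14.5 v [-23.  -22.1  19.4  20.2] back u [ 3.1  8.  12. ] slope -0.003
15 v [-23.1 -22.2  19.4  20.1] back u [ 3.2  8.  11.9] slope 0.001
16 v [-23.2 -22.2  19.2  20.1] back u [ 3.3  8.1 12. ] slope 0.012
17 v [-23.3 -22.2  19.2  20.1] back u [ 3.3  8.1 12.2] slope 0.025
ped [420.19028252  51.14526011] 0.9690253474127404
```

>>> {"op": "step_arm", "data": {"series": [[[70, 4, 2, 35, 0, 0, 0.005], [70, 4, 2, 70, 0, 0, 0.005], [70, 4, 2, 98, 0, 0, 0.005], [70, 4, 2, 98, 0, 0, 0.005], [70, 4, 2, 98, 0, 0, 0.005]]]}}

```text
t: 16.95
eef_pos: [0.4253, 0.0527, 0.1199]
tool_rot: [3.117, 0.388, -0.002]
force: [0.8, -0.2, -0.0]
opening: 0.0704
```

Run:
```python
from look import *
P=look("w20")
goal(.4253,.0527,.060,-75.3,0)
m=(P[...,2]>.003)&(P[...,2]<.09)&(P[...,0]>.38)&(P[...,0]<.48)&(P[...,1]>.01)&(P[...,1]<.10)
q=P[m]*1000
a=np.radians(14.7); c=q[:,:2]-[425,54]
u=c@[np.cos(a),np.sin(a)]; v=c@[-np.sin(a),np.cos(a)]
k=(q[:,2]>76)&(u<14)&(u>-14); b=(u>3)&k
print("v",np.percentile(v[k],[.5,2,98,99.5]).round(1),"back u",np.percentile(u[b],[2,50,98]).round(1),"slope",np.polyfit(v[b],u[b],1)[0].round(3))
for z0 in range(3,40,3):
    k=(q[:,2]<z0+3)&(q[:,2]>z0)&(abs(v+1.4)<4)
    if k.sum(): print(z0,k.sum(),np.percentile(u[k],[0,50,100]).round(1))
```

```text
[-0.012 -0.038  0.011 -0.019  0.003  0.002 -0.009] [0.4253 0.0527 0.1199]
pos [0.4259 0.053  0.1206] t 17.0 GOAL shift [-0.7  0.2 60.6] turn [ 0.    -0.001 -0.009] deg -0.5
v [-22.3 -21.7  19.5  20.3] back u [ 3.6  8.5 12.2] slope -0.008
3 35 [10.1 11.9 13.3]
6 24 [ 9.  10.1 13. ]
9 8 [ 9.5  9.8 10.2]
12 10 [ 9.5  9.7 10.1]
15 14 [ 9.   9.5 10.1]
18 8 [ 9.4  9.6 10.1]
21 15 [ 9.2  9.7 10. ]
24 10 [ 9.1  9.8 10.1]
27 12 [ 9.3  9.7 10.1]
36 12 [11.3 11.7 12. ]
39 15 [11.5 11.8 12.1]
```

View pics/w20.png

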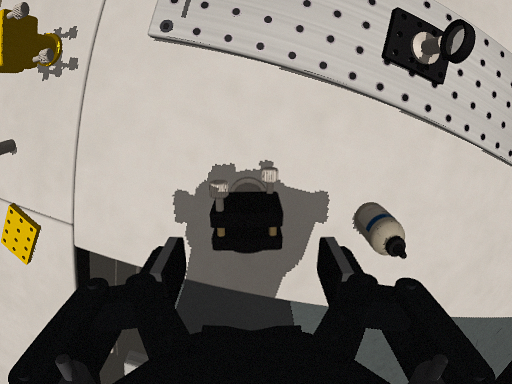

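Run:
```python
from look import *
goal(.4231,.0523,.060,-75.3,0)
```

```text
pos [0.4259 0.053  0.1206] t 17.0 GOAL shift [-2.9  0.  60.6] turn [ 0.    -0.001 -0.009] deg -0.5
```

>>> {"op": "step_arm", "data": {"series": [[[64, -2.5, 0, 30, 0, 0, -0.01], [64, -2.5, 0, 52, 0, 0, -0.01], [64, -2.5, 0, 60, 0, 0, -0.01], [64, -2.5, 0, 60, 0, 0, -0.01], [50, -2.5, 0, 60, 0, 0, -0.01], [38, -2.5, 0, 60, 0, 0, -0.01], [38, -2.5, 0, 60, 0, 0, -0.01], [38, -2.5, 0, 60, 0, 0, -0.01]]], "grip_force": 50}}

```text
t: 17.8
eef_pos: [0.4237, 0.053, 0.061]
tool_rot: [-3.115, -0.404, -0.004]
force: [-0.8, -0.6, 8.7]
opening: 0.0432
```

Run:
```python
from look import *
P=look("w21")
goal(.4231,.0523,.060,-75.3,0)
```

```text
[ 0.002 -0.    -0.002 -0.001 -0.    -0.     0.001] [0.4237 0.053  0.061 ]
pos [0.4238 0.053  0.061 ] t 17.85 GOAL shift [-0.8  0.5  1. ] turn [-0.    -0.002  0.001] deg 0.1
```

View pics/w21.png

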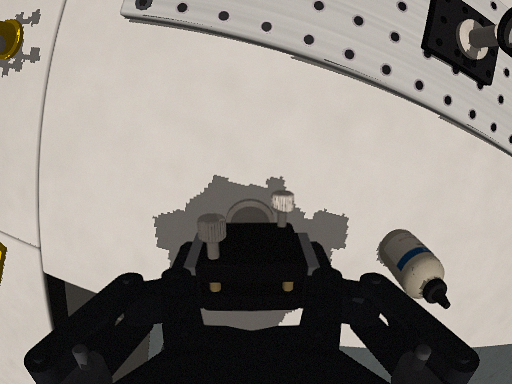

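>>> {"op": "step_arm", "data": {"series": [[[38, 0, 0, -20, 0, 0, 0], [38, 0, 0, -60, 0, 0, 0], [38, 0, 0, -100, 0, 0, 0], [38, 0, 0, -125, 0, 0, 0], [38, 0, 0, -125, 0, 0, 0], [38, 0, 0, -125, 0, 0, 0]]]}}

```text
t: 18.45
eef_pos: [0.4226, 0.0532, 0.185]
tool_rot: [-3.114, -0.405, -0.002]
force: [0.6, -1.2, -2.9]
opening: 0.0433
```

Run:
```python
from look import *
goal(.5866,.043,.19,-1.04,0)
print(telemetry.read_state()["joint_positions"].round(2))
```

```text
pos [0.4226 0.0532 0.185 ] t 18.45 GOAL shift [155.9  51.7  -4.9] turn [-0.    -0.002 -1.294] deg -74.1
[-0.85  0.17  0.69  2.17 -0.14  0.85 -1.38]
```

>>> {"op": "step_arm", "data": {"series": [[[38, 20, 6, -5, 0, 0, -0.14], [38, 40, 13, -5, 0, 0, -0.28], [38, 60, 20, -5, 0, 0, -0.42], [38, 80, 26, -5, 0, 0, -0.56], [38, 100, 33, -5, 0, 0, -0.7], [38, 120, 39, -5, 0, 0, -0.84], [38, 140, 46, -5, 0, 0, -0.98], [38, 156, 52, -5, 0, 0, -1.12]]]}}

```text
t: 19.25
eef_pos: [0.5868, 0.042, 0.1871]
tool_rot: [-2.418, -2.003, 0.005]
force: [-0.0, -0.2, -2.9]
opening: 0.0433
```

Run:
```python
from look import *
goal(.5866,.043,.19,-1.04,0)
```

```text
pos [0.5868 0.042  0.1871] t 19.25 GOAL shift [ 0.9 -0.4 -2.9] turn [-0.004  0.001 -0.169] deg -9.7
```

>>> {"op": "step_arm", "data": {"series": [[[38, 0, 0, 0, 0, 0, -0.1], [38, 0, 0, 0, 0, 0, -0.17], [38, 0, 0, 30, 0, 0, -0.17], [38, 0, 0, 60, 0, 0, -0.17], [38, 0, 0, 80, 0, 0, -0.17], [38, 0, 0, 80, 0, 0, -0.17], [38, 0, 0, 80, 0, 0, -0.17]]]}}

```text
t: 19.95
eef_pos: [0.5861, 0.0418, 0.1085]
tool_rot: [-2.246, -2.194, 0.004]
force: [0.3, -0.5, -1.9]
opening: 0.0435
```

Run:
```python
from look import *
P=look("w22")
goal(.5866,.043,.074,-1.04,0)
rect(P,.06,.112,(.5,.66,.10,.18),"screen")
rect(P,.065,.09,(.55,.63,-.1,-.03),"lens ring")
```

```text
[-0.005 -0.033  0.009 -0.024  0.003  0.002 -0.003] [0.5861 0.0418 0.1085]
pos [0.5869 0.0419 0.1096] t 20.0 GOAL shift [ 1.1 -0.3 35.6] turn [-0.001  0.    -0.005] deg -0.3
screen 2334 [588.7 136.8] [ 4.8 59.6] 88.3 z [0.0665 0.0985 0.1008]
lens ring few
```

View pics/w22.png

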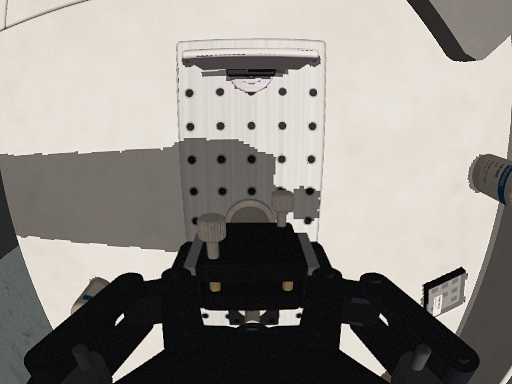

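>>> {"op": "step_arm", "data": {"series": [[[38, 1, 0, 20, 0, 0, -0.005], [38, 1, 0, 32, 0, 0, -0.005], [38, 1, 0, 35, 0, 0, -0.005], [38, 1, 0, 36, 0, 0, -0.005], [38, 1, 0, 36.5, 0, 0, -0.005], [38, 1, 0, 36.5, 0, 0, -0.005]]]}}

```text
t: 20.6
eef_pos: [0.5873, 0.0432, 0.0739]
tool_rot: [2.241, 2.201, 0.001]
force: [0.2, -0.5, -1.8]
opening: 0.0434
```

Run:
```python
from look import *
goal(.5866,.043,.073,-1.04,0)
```

```text
pos [0.5873 0.0432 0.0739] t 20.6 GOAL shift [-0.2 -0.7  0.9] turn [ 0.001 -0.     0.   ] deg 0.0
```

>>> {"op": "step_arm", "data": {"series": [[[38, 0, -0.5, 0.5, 0, 0, 0], [38, 0, -0.5, 1.2, 0, 0, 0], [38, 0, -0.5, 1.2, 0, 0, 0]]]}}

```text
t: 20.9
eef_pos: [0.5867, 0.0432, 0.0731]
tool_rot: [2.241, 2.201, 0.002]
force: [-3.8, -0.7, 6.5]
opening: 0.0434
```

>>> {"op": "step_arm", "data": {"series": [[[46, 0, 0, 0, 0, 0, 0], [52, 0, 0, -0.5, 0, 0, 0], [62, 0, 0, -0.5, 0, 0, 0], [64, 0, 0, -10, 0, 0, 0], [64, 0, 0, -40, 0, 0, 0], [64, 0, 0, -85, 0, 0, 0], [64, 0, 0, -120, 0, 0, 0], [64, 0, 0, -120, 0, 0, 0]]]}}

```text
t: 21.7
eef_pos: [0.5893, 0.0431, 0.1979]
tool_rot: [2.238, 2.197, 0.012]
force: [0.9, -0.9, 0.2]
opening: 0.0639
```

Run:
```python
from look import *
P=look("w23")
m=(P[...,2]>.015)&(P[...,2]<.1)&(P[...,0]>.54)&(P[...,0]<.64)&(P[...,1]>.0)&(P[...,1]<.09)
q=P[m]*1000
a=np.radians(88.96); c=q[:,:2]-[586.8,42.5]
u=c@[np.cos(a),np.sin(a)]; v=c@[-np.sin(a),np.cos(a)]
k=(q[:,2]>88)&(u<16)&(u>-14); b=(u>3)&k
print("v",np.percentile(v[k],[.5,2,98,99.5]).round(1),"back u",np.percentile(u[b],[2,50,98]).round(1),"slope",np.polyfit(v[b],u[b],1)[0].round(3))
k=(q[:,2]<24)&(abs(v)<5);print("foot back u",np.percentile(u[k],[0,50,95,100]).round(1))
goal(.43,-.30,.22,-1,0)
```

```text
[ 0.007  0.054 -0.021  0.069 -0.017 -0.063  0.017] [0.5893 0.0431 0.1979]
v [-21.7 -20.9  20.7  21.3] back u [ 3.4  7.7 11.2] slope 0.007
foot back u [ 8.1  9.8 12.  12.1]
pos [0.588  0.0432 0.1954] t 21.75 GOAL shift [-346.  -151.6  -26. ] turn [ 0.006 -0.001 -0.001] deg -0.0
```

View pics/w23.png

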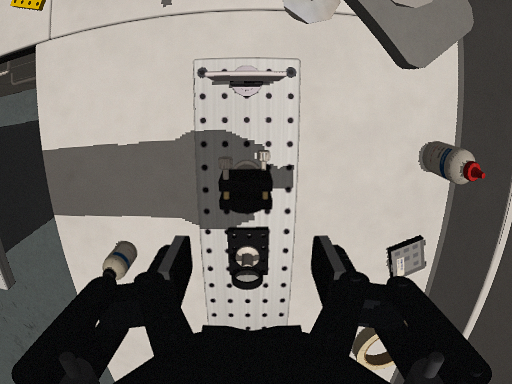

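>>> {"op": "step_arm", "data": {"series": [[[64, 0, 0, 0, 0, 0, 0], [64, 0, 0, 0, 0, 0, 0], [64, 0, 0, 0, 0, 0, 0], [64, 0, 0, 0, 0, 0, 0]]]}}

```text
t: 22.15
eef_pos: [0.586, 0.0431, 0.1912]
tool_rot: [-2.241, -2.201, 0.002]
force: [-0.3, 0.2, -0.5]
opening: 0.0642
```

```bash
cat > mir.py <<'E'
from look import *
def mir(P):
    m=(P[...,2]>.015)&(P[...,2]<.1)&(P[...,0]>.54)&(P[...,0]<.64)&(P[...,1]>.0)&(P[...,1]<.09)
    q=P[m]*1000
    a=np.radians(88.96); c=q[:,:2]-[586.8,42.5]
    u=c@[np.cos(a),np.sin(a)]; v=c@[-np.sin(a),np.cos(a)]
    k=(q[:,2]>88)&(u<16)&(u>-14); b=(u>3)&k
    print("v",np.percentile(v[k],[.5,2,98,99.5]).round(1),"back u",np.percentile(u[b],[2,50,98,100]).round(1),"slope",np.polyfit(v[b],u[b],1)[0].round(3))
    k=(q[:,2]<24)&(abs(v)<5);print("foot back u",np.percentile(u[k],[0,50,95,100]).round(1))
    f=(q[:,2]>60)&(u<-5);print("front u",np.percentile(u[f],[0,5,50]).round(1),"adj max",np.percentile(u[q[:,2]>40],[99,100]).round(1))
E
python3 - <<'E'
from mir import *
P=look("w24"); mir(P)
rect(P,.065,.09,(.55,.63,-.12,-.01),"lens ring")
rect(P,.0165,.0225,(.55,.63,-.12,-.01),"plate")
rect(P,.06,.112,(.5,.66,.10,.18),"screen")
goal(.43,-.30,.22,-1,0)
E
```

```text
[ 0.001 -0.004  0.001 -0.003 -0.     0.001  0.   ] [0.586  0.0431 0.1912]
v [-21.7 -20.9  20.6  21.5] back u [ 3.1  7.8 11.9 15.9] slope 0.016
foot back u [ 7.9  9.8 11.9 12.1]
front u [-19.7 -18.1  -6.8] adj max [29.3 29.6]
lens ring 408 [585.2 -53.5] [31.6  9.7] 0.27 z [0.0663 0.0765 0.0822]
plate 1249 [587.  -51.2] [60.8 46.3] 88.73 z [0.0185 0.0205 0.0217]
screen 739 [588.5 136.7] [ 4.3 59.4] 88.92 z [0.0635 0.0991 0.1009]
pos [0.5861 0.0431 0.1913] t 22.2 GOAL shift [-345.9 -149.9  -28.3] turn [-0.001  0.    -0.001] deg -0.0
```

>>> {"op": "step_arm", "data": {"series": [[[40, -44, -19, -15, 0, 0, 0], [40, -88, -38, -28, 0, 0, 0], [40, -132, -57, -28, 0, 0, 0], [40, -176, -76, -28, 0, 0, 0], [40, -220, -95, -28, 0, 0, 0], [40, -264, -114, -28, 0, 0, 0], [40, -308, -133, -28, 0, 0, 0], [40, -346, -150, -28, 0, 0, 0]]]}}

```text
t: 23.0
eef_pos: [0.4287, -0.3023, 0.2201]
tool_rot: [2.242, 2.2, -0.0]
force: [0.5, 0.4, -0.2]
opening: 0.0401
```

>>> {"op": "step_arm", "data": {"series": [[[40, 0, 0, 0, 0, 0, 0], [40, 0, 0, 0, 0, 0, 0], [40, 0, 0, 0, 0, 0, 0], [40, 0, 0, 0, 0, 0, 0]]]}}

```text
t: 23.4
eef_pos: [0.431, -0.2986, 0.2198]
tool_rot: [-2.238, -2.204, -0.0]
force: [0.5, -0.5, 0.1]
opening: 0.0401
```

Run:
```python
from look import *
P=look("w25")
rect(P,.07,.08,(.40,.46,-.36,-.28),"post top")
rect(P,.01,.08,(.40,.46,-.36,-.28),"post all")
goal(.4255,-.3226,.12,-1,0)
```

```text
[-0.004 -0.001  0.005 -0.003  0.001 -0.     0.002] [ 0.431  -0.2986  0.2198]
post top 146 [ 425.5 -323.7] [12.  12.5] 89.72 z [0.071  0.075  0.0761]
post all 350 [ 425.5 -323.6] [12.4 12.5] 89.72 z [0.0151 0.0636 0.0758]
pos [ 0.431  -0.2987  0.2199] t 23.45 GOAL shift [-24.   -5.1  99.9] turn [-0.    -0.     0.002] deg 0.1
```

View pics/w25.png

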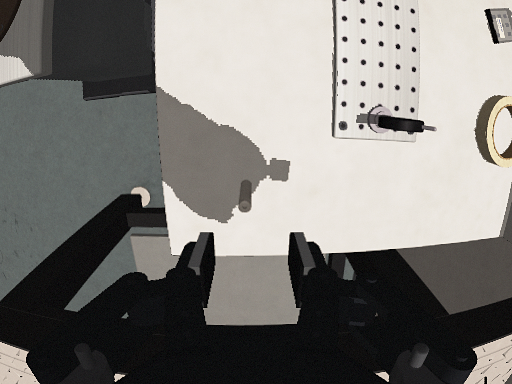

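>>> {"op": "step_arm", "data": {"series": [[[40, -25, -5, 35, 0, 0, 0], [40, -25, -5, 75, 0, 0, 0], [40, -25, -5, 100, 0, 0, 0], [40, -25, -5, 100, 0, 0, 0], [40, -25, -5, 100, 0, 0, 0]]]}}

```text
t: 23.95
eef_pos: [0.4252, -0.3245, 0.1204]
tool_rot: [-2.24, -2.202, 0.0]
force: [-0.1, 0.5, 0.4]
opening: 0.0398
```

Run:
```python
from look import *
P=look("w26")
rect(P,.07,.08,(.41,.44,-.34,-.31),"post top")
goal(.4255,-.3238,.048,-1,0)
```

```text
[-0.002 -0.03   0.014 -0.02   0.001  0.001  0.001] [ 0.4252 -0.3245  0.1204]
post top 336 [ 425.3 -323.4] [11.8 12.1] 0.01 z [0.071  0.0748 0.0759]
pos [ 0.4256 -0.325   0.1212] t 24.0 GOAL shift [ 1.2 -0.2 73.2] turn [0.001 0.001 0.   ] deg 0.0
```

View pics/w26.png

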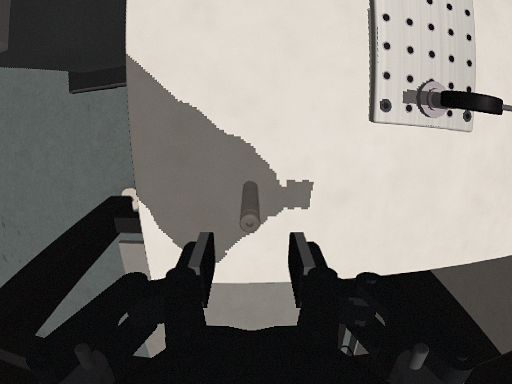

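>>> {"op": "step_arm", "data": {"series": [[[40, 1, 0, 35, 0, 0, 0], [40, 1, 0, 65, 0, 0, 0], [40, 1, 0, 73, 0, 0, 0], [40, 1, 0, 73, 0, 0, 0], [24, 1, 0, 73, 0, 0, 0], [8, 1, 0, 73, 0, 0, 0], [8, 1, 0, 73, 0, 0, 0], [8, 1, 0, 73, 0, 0, 0]]], "grip_force": 50}}

```text
t: 24.8
eef_pos: [0.4258, -0.3247, 0.0487]
tool_rot: [2.239, 2.199, 0.002]
force: [-0.1, 0.8, 8.2]
opening: 0.0113
```

Run:
```python
from look import *
P=look("w27")
rect(P,.07,.08,(.41,.44,-.34,-.31),"post top")
goal(.4255,-.3238,.048,-1,0)
```

```text
[ 0.001 -0.    -0.001  0.001 -0.     0.002 -0.001] [ 0.4258 -0.3247  0.0487]
post top 1718 [ 424.9 -326.1] [26.4 30. ] 89.12 z [0.0708 0.0746 0.0789]
pos [ 0.4258 -0.3246  0.0487] t 24.85 GOAL shift [ 0.8 -0.3  0.7] turn [ 0.003  0.001 -0.001] deg -0.0
```

View pics/w27.png

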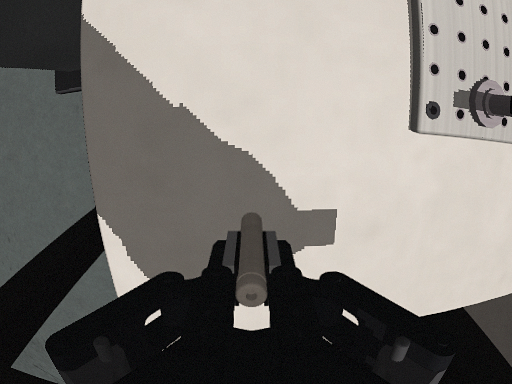

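>>> {"op": "step_arm", "data": {"series": [[[8, 0, 0, -30, 0, 0, 0], [8, 0, 0, -75, 0, 0, 0], [8, 0, 0, -120, 0, 0, 0], [8, 0, 0, -155, 0, 0, 0], [8, 0, 0, -155, 0, 0, 0], [8, 0, 0, -155, 0, 0, 0]]]}}

```text
t: 25.45
eef_pos: [0.4252, -0.3239, 0.2032]
tool_rot: [2.239, 2.2, 0.002]
force: [0.1, -0.1, -1.5]
opening: 0.0115
```

Run:
```python
from look import *
goal(.5836,-.1485,.20,-1.04,0)
```

```text
pos [ 0.4252 -0.3239  0.2032] t 25.45 GOAL shift [178.2 155.3   3.6] turn [0.003 0.    0.   ] deg 0.0
```

>>> {"op": "step_arm", "data": {"series": [[[8, 30, 26, 0, 0, 0, 0], [8, 66, 58, 0, 0, 0, 0], [8, 102, 89, 0, 0, 0, 0], [8, 138, 120, 0, 0, 0, 0], [8, 170, 148, 0, 0, 0, 0], [8, 178, 155, 4, 0, 0, 0], [8, 178, 155, 4, 0, 0, 0], [8, 178, 155, 30, 0, 0, 0]]]}}

```text
t: 26.25
eef_pos: [0.5835, -0.1506, 0.1735]
tool_rot: [2.24, 2.198, 0.002]
force: [0.8, -1.3, -0.9]
opening: 0.0114
```

>>> {"op": "step_arm", "data": {"series": [[[8, 0, 0, 30, 0, 0, 0], [8, 0, 0, 60, 0, 0, 0], [8, 0, 0, 85, 0, 0, 0], [8, 0, 0, 85, 0, 0, 0], [8, 0, 0, 85, 0, 0, 0]]]}}

```text
t: 26.75
eef_pos: [0.5817, -0.1505, 0.0871]
tool_rot: [-2.243, -2.198, 0.003]
force: [0.3, 0.4, -1.1]
opening: 0.0116
```

Run:
```python
from look import *
P=look("w28")
goal(.5836,-.1485,.062,-1.04,0)
```

```text
[-0.009 -0.027  0.006 -0.027  0.001  0.001 -0.004] [ 0.5817 -0.1505  0.0871]
pos [ 0.5827 -0.1503  0.088 ] t 26.8 GOAL shift [ 1.8  0.9 26. ] turn [ 0.     0.001 -0.002] deg -0.1
```

View pics/w28.png

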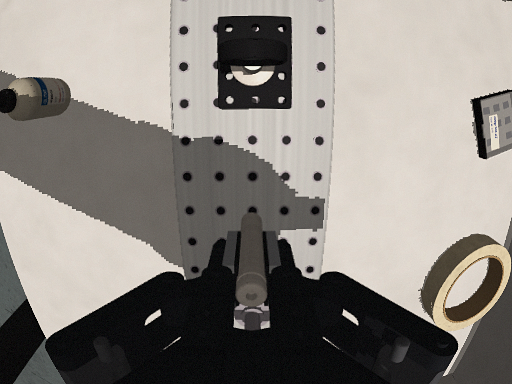

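>>> {"op": "step_arm", "data": {"series": [[[8, 2, 1, 15, 0, 0, 0], [8, 2, 1, 23, 0, 0, 0], [8, 2, 1, 25, 0, 0, 0], [8, 2, 1, 26, 0, 0, 0], [8, 2, 1, 26, 0, 0, 0]]]}}

```text
t: 27.3
eef_pos: [0.584, -0.1468, 0.0612]
tool_rot: [2.241, 2.201, 0.0]
force: [0.1, -0.0, -1.0]
opening: 0.0118
```

>>> {"op": "step_arm", "data": {"series": [[[8, 0, 0, 0.5, 0, 0, 0], [8, 0, 0, 1, 0, 0, 0], [8, 0, 0, 1, 0, 0, 0]]]}}

```text
t: 27.6
eef_pos: [0.5843, -0.147, 0.0608]
tool_rot: [2.241, 2.201, 0.001]
force: [-1.3, -0.1, 4.8]
opening: 0.0114
```

>>> {"op": "step_arm", "data": {"series": [[[15, 0, 0, 0, 0, 0, 0], [22, 0, 0, -0.5, 0, 0, 0], [36, 0, 0, -0.5, 0, 0, 0], [40, 0, 0, -10, 0, 0, 0], [40, 0, 0, -45, 0, 0, 0], [40, 0, 0, -90, 0, 0, 0], [40, 0, 0, -135, 0, 0, 0], [40, 0, 0, -160, 0, 0, 0]]]}}

```text
t: 28.4
eef_pos: [0.585, -0.1476, 0.2246]
tool_rot: [2.239, 2.198, 0.004]
force: [0.6, -1.0, -0.6]
opening: 0.0402
```

>>> {"op": "step_arm", "data": {"series": [[[40, -30, -40, -20, 0, 0, 0], [40, -60, -80, -40, 0, 0, 0], [40, -60, -100, -40, 0, 0, 0], [40, -60, -100, -40, 0, 0, 0], [40, -60, -100, -40, 0, 0, 0]]]}}

```text
t: 28.9
eef_pos: [0.483, -0.2049, 0.2609]
tool_rot: [2.241, 2.2, 0.003]
force: [0.8, 0.5, 0.0]
opening: 0.0397
```

Run:
```python
from mir import *
P=look("w29"); mir(P)
rect(P,.08,.092,(.55,.62,-.18,-.12),"post top")
rect(P,.065,.09,(.55,.63,-.10,-.01),"lens ring")
rect(P,.0165,.0225,(.55,.63,-.1,-.01),"plate")
rect(P,.06,.112,(.5,.66,.10,.18),"screen")
rect(P,.06,.112,(.5,.66,-.28,-.2),"iris")
for n in("side","top"):
    p,d=optics.snapshot(n);cv2.imwrite(f"pics/{n}9.png",p)
    np.save(n+"9.npy",d)
    Q=cloud(n,d);rect(Q,.04,.09,(.40,.45,-.09,-.03),n+" oil");rect(Q,.02,.06,(.39,.43,.28,.33),n+" short")
    rect(Q,.08,.092,(.55,.62,-.18,-.12),n+" post top"); rect(Q,.065,.09,(.55,.63,-.10,-.01),n+" lens ring")
    Q0=cloud(n,np.load(n+"0.npy"));rect(Q0,.04,.09,(.40,.45,-.09,-.03),n+" oil0");rect(Q0,.02,.06,(.39,.43,.28,.33),n+" short0")
p=cv2.imread("pics/side9.png");cv2.imwrite("pics/side9z.png",cv2.resize(p[105:325,150:390],None,fx=2.7,fy=2.7,interpolation=cv2.INTER_CUBIC))
```

```text
[-0.01   0.035 -0.021 -0.019 -0.006 -0.004  0.   ] [ 0.483  -0.2049  0.2609]Traceback (most recent call last):
  File "<stdin>", line 2, in <module>
  File "mir.py", line 8, in mir
    print("v",np.percentile(v[k],[.5,2,98,99.5]).round(1),"back u",np.percentile(u[b],[2,50,98,100]).round(1),"slope",np.polyfit(v[b],u[b],1)[0].round(3))
              ~~~~~~~~~~~~~^^^^^^^^^^^^^^^^^^^^^
    return _quantile_unchecked(
        a, q, axis, out, overwrite_input, method, keepdims, weights)
    return _ureduce(a,
                    func=_quantile_ureduce_func,
    ...<5 lines>...
                    overwrite_input=overwrite_input,
                    method=method)
    r = func(a, **kwargs)
    result = _quantile(arr,
                       quantiles=q,
    ...<2 lines>...
                       out=out,
                       weights=wgt)
    slices_having_nans = np.isnan(arr[-1, ...])
                                  ~~~^^^^^^^^^
IndexError: index -1 is out of bounds for axis 0 with size 0
```

View pics/w29.png

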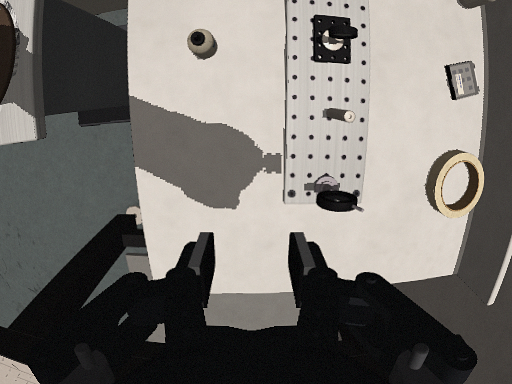

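Run:
```python
from mir import *
P=np.load("w29.npz")["P"]
rect(P,.08,.092,(.55,.62,-.18,-.12),"post top")
rect(P,.065,.09,(.55,.63,-.10,-.01),"lens ring")
rect(P,.06,.112,(.5,.66,-.28,-.2),"iris")
for n in("side","top"):
    p,d=optics.snapshot(n);cv2.imwrite(f"pics/{n}9.png",p)
    np.save(n+"9.npy",d)
    Q=cloud(n,d);rect(Q,.04,.09,(.40,.45,-.09,-.03),n+" oil");rect(Q,.02,.06,(.39,.43,.28,.33),n+" short")
    rect(Q,.08,.092,(.55,.62,-.18,-.12),n+" post top"); rect(Q,.065,.09,(.55,.63,-.10,-.01),n+" lens ring")
    Q0=cloud(n,np.load(n+"0.npy"));rect(Q0,.04,.09,(.40,.45,-.09,-.03),n+" oil0");rect(Q0,.02,.06,(.39,.43,.28,.33),n+" short0")
p=cv2.imread("pics/side9.png");cv2.imwrite("pics/side9z.png",cv2.resize(p[105:325,150:390],None,fx=2.7,fy=2.7,interpolation=cv2.INTER_CUBIC))
```

```text
post top 126 [ 585.  -146.1] [11.5 12.2] 0.72 z [0.0822 0.087  0.0882]
lens ring 258 [584.5 -54.4] [ 9.9 32. ] 89.2 z [0.0671 0.0794 0.0826]
iris 610 [ 581.5 -242.4] [11.9 46.1] 88.67 z [0.0623 0.0864 0.0927]
side oil 143 [426.5 -60.4] [23.  29.8] 84.35 z [0.0416 0.0516 0.0702]
side short 43 [412.5 305.7] [13.3 12.4] 12.33 z [0.0228 0.0386 0.0503]
side post top 29 [ 582.3 -143.8] [ 9.8 10.5] 17.13 z [0.0805 0.0862 0.0878]
side lens ring 88 [582.1 -50.5] [11.9 30.8] 83.61 z [0.0654 0.0733 0.0816]
side oil0 142 [427.2 -61.3] [29.7 21.8] 2.46 z [0.041  0.0521 0.0702]
side short0 44 [411.6 305.8] [14.1 11.7] 79.65 z [0.022  0.0384 0.05  ]
top oil 80 [423.8 -56.2] [26.4 26.4] 5.85 z [0.0426 0.0512 0.0657]
top short 25 [409.8 305.5] [10.9 13.1] 3.81 z [0.0266 0.044  0.05  ]
top post top 15 [ 582.  -142.7] [11.9  8.9] 5.29 z [0.0818 0.0869 0.0879]
top lens ring 34 [581.2 -51.4] [ 9. 31.] 89.0 z [0.0679 0.0765 0.0833]
top oil0 77 [423.9 -56.8] [25.9 26.4] 11.35 z [0.0427 0.0508 0.067 ]
top short0 26 [409.8 306.3] [10.4 11.5] 2.73 z [0.0219 0.0458 0.0491]
```

View pics/side9z.png

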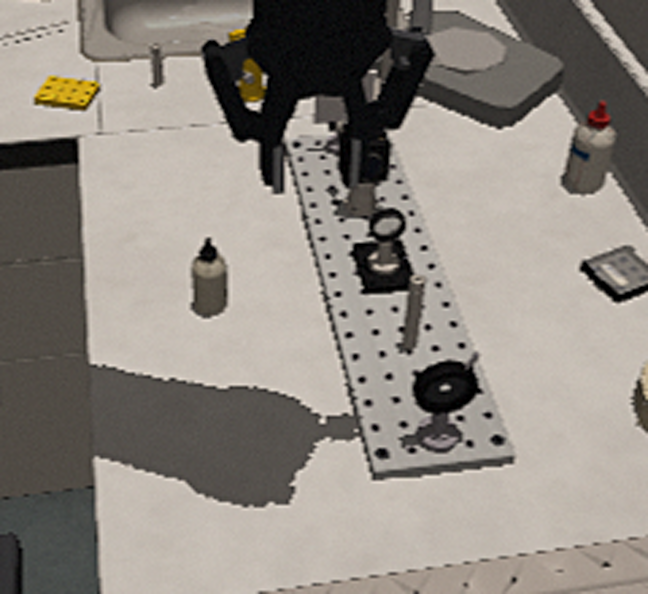

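View pics/top9.png

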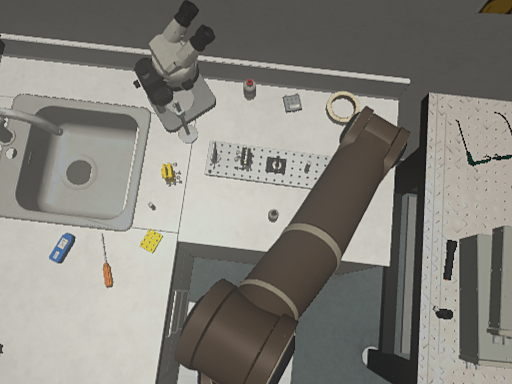

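Run:
```python
from look import *
for nm,P in(("wrist",np.load("w29.npz")["P"]),("side",cloud("side",np.load("side9.npy")))):
    for zl in (.018,.03,.045,.06,.075):
        rect(P,zl,zl+.012,(.56,.61,-.165,-.13),nm+" post %g"%zl)
c=optics.camera_info("side");T=np.linalg.inv(c["cam_to_world"])
for z in (.012,.087):
    q=T@[.582,-.144,z,1];q=c["mtx"]@q[:3];q=q[:2]/q[2];print(z,((q-[150,105])*2.7).round(1))
```

```text
wrist post 0.018 29 [ 581.1 -145.6] [11.7  4. ] 81.9 z [0.0185 0.0243 0.0294]
wrist post 0.03 29 [ 581.8 -145.2] [12.5  5. ] 78.79 z [0.0308 0.0362 0.0416]
wrist post 0.045 29 [ 580.8 -145.8] [11.4  3.7] 85.46 z [0.0456 0.0512 0.0565]
wrist post 0.06 37 [ 581.1 -145.7] [12.2  4.7] 88.91 z [0.0607 0.066  0.0716]
wrist post 0.075 88 [ 584.6 -146. ] [12.  10.9] 85.43 z [0.0771 0.0852 0.087 ]
side post 0.018 20 [ 582.7 -146.9] [12.2  5.9] 2.89 z [0.0189 0.024  0.0296]
side post 0.03 25 [ 581.1 -145.8] [ 8.2 12. ] 68.0 z [0.0306 0.0347 0.0415]
side post 0.045 21 [ 582.5 -146.7] [ 4.8 11.5] 86.65 z [0.0467 0.0504 0.0557]
side post 0.06 23 [ 582.  -145.4] [ 8.4 12.7] 75.25 z [0.062  0.0669 0.0718]
side post 0.075 31 [ 582.1 -143.7] [ 9.7 10.4] 12.47 z [0.0776 0.0838 0.0866]
0.012 [406.5 346. ]
0.087 [414.9 279.6]
```

Run:
```python
from h import *
print(telemetry.read_state()["t"]); print(arm.finish_job())
```

```text
29.05
the job is handed in; nothing more can be done
None
```

I laid out the beam line in the order you asked (plate, lens, mirror mount, tall post) and handed the job in at about 29 s of the 96 s allowed. No verdict came back.

Last checks, in the wrist camera's frame, with the breadboard middle at (585.1, -52.5) mm and its line at 88.96°:

| Part | Measured | Off target |
|---|---|---|
| Plate | (587, -51.5) mm, long side aligned within about 0.3° | about 2 mm to the side, 1 mm along the line |
| Lens | standing, ring at (585, -54) mm, facing along the line within about 1° | about 1.5 mm |
| Mirror pedestal | standing, mirror facing the lens and iris | 1.5–2.5 mm towards the lens |
| Tall post | upright, at (585, -146) mm | about 1.5 mm |

- **Mirror pedestal:** its position was inferred from the back of the head and the adjusters. The foot edge alone put it nearly 4 mm towards the lens. I measured the mirror before placing the post; afterwards I only saw it standing in the final picture.
- **Camera disagreement:** the side and top cameras put the lens and post up to 4 mm from where the wrist camera does. The same shift showed on the fixed screen in the top camera, so I put it down to calibration.
- **Other objects:** the dropper bottle and short post are where they started within about 1 mm, and I did not touch the yellow look-alikes. The highest force reported after a move was about 10 N, and the gripper was clear of everything at the end.

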